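Assemble a reading-lamp pivot and hold its clamp bolt behind the bracket

TASK

Stack the reading lamp's pivot squarely in the pocket of the table module's split clamp: first the aluminium hub, then the black flanged spacer over its stem, then the red disc on top. Then reach down into the gap behind the bracket, grip the head of the loose brass-coloured clamp bolt, push the bolt home against the bracket and finish while still holding its head firmly so that it cannot turn, ready for me to tighten the nut from the front. Leave everything else on the table where it is.

Things in the scene. Friction and masses are not known exactly. Their poses are not given: they have to be found in the camera images.
- module: fixed table module for a reading lamp; origin on the table under the centre of its round clamp pocket, x from the pocket towards bracket and outlet box, z up. In mm: base plate x -52..145, y +-115, 6 thick; grey split clamp 54 high, pocket wall dia 70, ears x -16..36 out to y +-85; steel bracket x 36..42, y +-90, top z 64; wooden outlet box x 92..142, y +-110, top z 66
- gap (a point): middle of the gap between bracket and outlet box, at bolt height (40 above the table); axes as the module's. The gap is 50 mm wide (module x 42..92), open at the top, its floor 9 mm above the table. Two bolts along x end in it: the loose brass-coloured head at y = +64 mm, and a steel one at y = -64 that is already tight (leave it)
- pocket (a point): centre of the floor of the clamp's round pocket (bore 58 mm, 40 deep, floor 14 and rim 54 above the table)
- hub_grip (a point): aluminium hub, 78 tall: a round body dia 52 x 34 with a stem dia 20 x 44 standing on its middle. The point is on the stem's axis, 64 above the hub's underside (30 above the body's top); z up along the stem. Goes body-down into the pocket, resting on the floor (body top is then 6 below the rim)
- spacer_mid (a point): black flanged spacer, 26 tall: flange dia 50 x 6 below, collar dia 34 x 20 above, hole dia 25 right through. The point is on its axis at half height (13 above its underside), z up. Goes over the hub's stem, flange down, onto the hub's body; the flange drops inside the rim and ends flush with it, so hold it by the collar
- disc_mid (a point): red fibre top disc, dia 46 x 12 with a hole dia 25. The point is its centre, 6 above its underside, z up. Goes over the stem onto the spacer's collar (its underside is then 74 above the table; 6 mm of stem show above it)
- bolt_head: brass-coloured hexagon head of the loose clamp bolt, in the gap behind the bracket on the module's +y side; origin at the centre of the head, 40 above the table; x along the bolt, away from the bracket. 22 mm across flats, 10 long (x +-5), under it a round collar dia 20, 6 long, that meets the bracket. One pair of flats stands nearly upright, facing the module's +y and -y
- head_left: the half of the loose bolt's head on the module's +y side; origin at the centre of the head, its upright flat 11 mm from there
- head_right: the other half of the head, on the module's -y side; origin likewise
- bolt_push (a joint): how far (m) the loose bolt stands back out of its hole: 0 = pushed home, collar against the bracket, head centre at module x = 53 mm; starts at 0.006 to 0.012; stop at 0.013; slides along the module's x with about 2 N of friction
- bolt_turn (a joint): turn (rad) of the loose bolt about its length, 0 = flats upright; starts within 0.1; turns almost freely (0.02 N m)
- jar: bystander, leave it: glass jar with metal lid, dia 80, 120 tall (mm); origin at its underside
- tea_box: bystander, leave it: yellow tea carton 75 x 135 x 60 (mm); origin at its underside
- tumbler: bystander, leave it: clear drinking tumbler with mint lid, dia 80, 172 tall (mm); origin at its underside
- notebook: bystander, leave it: blue notebook 210 x 150 x 18 (mm); origin at its underside
- pen: bystander, leave it: black marker pen, 130 long, 10 thick (mm); origin at its underside
- spanner: bystander, leave it: wrench for the nut, 170 long (mm); origin at its underside, near its middle
- tin: bystander, leave it: round screw tin with green lid, dia 71, 34 tall (mm); origin at its underside
Mind the look-alikes: they are no part of the job. Several things look just like the part that bears hub_grip: the one meant starts farthest to the robot's left.

How it is judged:
By the outcome, as a careful person would: the job done as asked, in the order asked, and still so for the second after the job is handed in, while the arm keeps its last pose, push and grip.
It also fails if it takes over 69 s, if anything falls off the work surface, if the arm or the gripper's body presses on something with over 40 N, if the wrist force passes 120 N, or if a joint passes its speed limit or range.

ROBOT

A 6-joint arm with a two-finger parallel gripper is mounted at the origin on the work surface. World frame = base frame: x ahead of the robot, y to its left, z up, the work surface at z = 0. Lengths are in m, angles in rad, forces in N, time in s.
With the tool pointing down it reaches from about 0.35 to 0.975 m from the base axis. Payload 4.9 kg.
Tool frame: the origin (TCP) lies at the very end of the fingers, on their centre line; the grasp point (between the pads) lies 19 mm behind it; z points along the fingers, y is the direction in which the jaws open and shut (so a half turn about z gives the same grasp; the last joint's range is limited). The gripper opens to 85 mm and grips with 20 to 120 N. Pads are 22 mm wide; open, the fingers measure 114 mm over their backs; the gripper's body (76 mm by 85 mm) begins 54 mm behind the grasp point. The pads swing forward as they close: fully open they stand 13 mm farther back than shut.
Start: joints at [1.212, 0.053, 1.613, -0, 1.476, -0.119], TCP at [0.148, 0.607, 0.231] pointing down, gripper open.
Joint ranges: [-3.01, 3.01], [-1.01, 2.22], [0.06, 2.58], [-1.02, 4.17], [0.09, 2.62], [-3.14, 3.14]. Speed limits (rad/s): [2.57, 2.57, 3.14, 3.14, 3.14, 3.14].

INTERFACE

Orientations are given as a rotation vector (axis times angle).
In Python, from station import ctrl gives the robot as it stands.
- The arm moves only by the tool step_arm, never from a script. Its argument "moves" is a list of rows, each a list of 5 numbers: the opening, from 0 (shut) to 1 (fully open), then the shift along the world's x, y, z in m, then the turn about the world's z in degrees. A call has 1 to 20 rows; each row shifts and turns the pose as measured when the row begins; what a row does not reach is not made up. A row lasts 1/8 s, in which the tool goes at most 62.5 mm and 10.7 degrees, less where a joint would pass 70% of its speed; a pose out of reach is approached as far as the arm can. A call is refused whole if a number of a shift passes 0.0625 or a number of a turn 10.7, either way. A call with a gripper value outside its range is refused whole. The fingers move at their own pace and stop on an object; "newtons" is the grip in N (left out, the last holds). Time passes only in rows, so rows that do not move let the fingers close. It gives the time, the measured TCP pose, the force and the opening at its end, in the units of the state.
- ctrl.get_obs(): the state, without advancing time (a new reading comes with each control period).
- ctrl.get_image(name): name is "scene" or "side" or "wrist"; returns a dict with "color" (400x640x3 uint8, red, green, blue), "camera_matrix" (3x3 intrinsics, pixels), "R" (3x3) and "t" (3): a world point X has camera coordinates R X + t; the wrist camera has in their place "T_tool_cam" (4x4, takes a point from camera to tool coordinates, whose origin is the TCP and whose axes are the flange's). Camera axes: x right, y down, z forward; pixel columns grow to the right and rows downward; lengths in m; the calibration is good to about 2 mm. A picture is of the moment at which its call begins: read the wrist's pose just before it. There is no depth.
- ctrl.finish_job(): hands the job in, once; it reports no verdict.
Trained networks look in a picture, given as the dict that the camera call returned (one of the last four; its "shot" number tells which), for a name from the list of things; names that differ only in an ending like _2 or _b are one class to them, and where a whole thing is asked for, a point or a joint stands for the part that bears it (a point fixed in the world has none). Each returns a list of dicts, best first, with "p" (0 to 1); they miss things now and then, are a little off and sometimes report something else, mostly with a low value. They report only what shows in the picture. A call takes as long as a camera call. They do not tell look-alikes from the thing itself.
- ctrl.spot_in(picture, query): "bbox" ([left, top, right, bottom] in pixels, round what is visible of it).
The state is a dict: "t": time; "q": joint angles; "dq": joint speeds; "effort": joint torques, N m; "tool_pos": TCP position; "tool_rot": TCP orientation; "contact_force": force on the tool from outside, world axes, zero at the start; "wrist_torque": the same for the moment, N m; "opening": finger opening in m.
Only numpy, scipy, OpenCV 4.12 (cv2) and the standard library are available. Lean on these libraries where they do the work, as an engineer would, in place of code of your own. Each camera call takes 0.05 s, during which the arm holds its last target.

## Working session

There is one attempt and no reset: what is moved stays moved. The work goes in short steps, Python scripts to look and compute and a tool call to move; the robot and the scene stay as the last step left them, time stands still between calls to the robot, and variables do not carry over. Pictures are saved under pics/ and viewed, and the job is handed in when it is done.

Besides the shell and the picture viewer there is one more tool, called after ">>>" as a command line: name --pt "numbers of a row" for each row, then --argument value for the rest. step_arm: Moves the arm, as the interface text tells. Its arguments: {"type":"object","properties":{"moves":{"type":"array","items":{"type":"array","items":{"type":"number"}}},"newtons":{"type":"number"}},"required":["moves"]}

```bash
mkdir -p pics; ls
python3 - <<'E'
from station import ctrl
import cv2,pickle
o=ctrl.get_obs(); print(o)
P={}
for n in ["scene","side","wrist"]:
    p=ctrl.get_image(n); P[n]=p
    cv2.imwrite(f"pics/{n}0.png",p["color"][:,:,::-1])
    print(n,p["camera_matrix"],p.get("R"),p.get("t"),p.get("T_tool_cam"))
    for q in ["module","hub_grip","spacer_mid","disc_mid","bolt_head","tin"]:
        print(q,[(d["p"],[round(x) for x in d["bbox"]]) for d in ctrl.spot_in(p,q)])
pickle.dump(P,open("p0.pkl","wb"))
E
```

```text
pics
{'t': 0.0, 'q': array([ 1.21199167e+00,  5.33371101e-02,  1.61427441e+00, -3.11846554e-06,
        1.47600946e+00, -1.19007882e-01]), 'dq': array([-0.00109606,  0.00198723, -0.00107942, -0.00075951, -0.00126126,
       -0.0010407 ]), 'effort': array([-1.51933324e-03, -3.93684769e+01, -3.70173883e+01, -2.14125048e-04,
        7.07063780e-03,  2.66836835e-06]), 'tool_pos': array([0.14822772, 0.60653314, 0.23008697]), 'tool_rot': array([-3.75712368e-01, -3.11856351e+00,  3.09627260e-03]), 'contact_force': array([-0.61091874,  0.41344509,  0.33574338]), 'wrist_torque': array([-0.00677872,  0.00494466, -0.07328072]), 'opening': 0.08525907849373851}
scene [[379.3753514    0.         322.94377871]
 [  0.         379.3753514  194.78988116]
 [  0.           0.           1.        ]] [[ 3.89583900e-01  9.20990899e-01 -3.86487094e-04]
 [ 6.95411754e-01 -2.94437844e-01 -6.55521814e-01]
 [-6.03843421e-01  2.55111977e-01 -7.55176139e-01]] [-0.15196979 -0.35292089  1.58566524] None
module [(0.67, [310, 169, 389, 224]), (0.43, [409, 137, 450, 177]), (0.33, [368, 107, 427, 148])]
hub_grip [(0.78
[... 554 characters left out ...]
[(0.97, [350, 298, 372, 335]), (0.77, [360, 258, 380, 289]), (0.37, [341, 189, 391, 203])]
spacer_mid [(0.62, [332, 281, 356, 304])]
disc_mid [(0.66, [276, 184, 311, 190])]
bolt_head []
tin [(0.67, [270, 245, 299, 276])]
wrist [[320.35877147   0.         319.85803998]
 [  0.         320.35877147 198.64602475]
 [  0.           0.           1.        ]] None None [[-1.52601881e-05 -9.48976063e-01 -3.15348111e-01  8.17282664e-02]
 [ 9.99999957e-01 -1.06322193e-04  2.71563474e-04 -2.38750978e-05]
 [-2.91235739e-04 -3.15348094e-01  9.48976024e-01 -1.43529157e-01]
 [ 0.00000000e+00  0.00000000e+00  0.00000000e+00  1.00000000e+00]]
module []
hub_grip []
spacer_mid []
disc_mid []
bolt_head []
tin []
```

View pics/scene0.png

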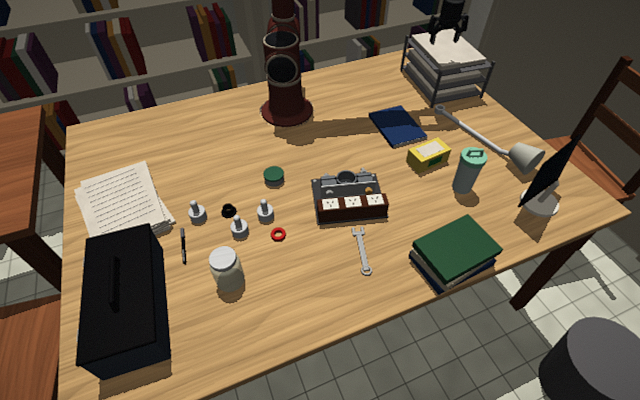

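View pics/side0.png

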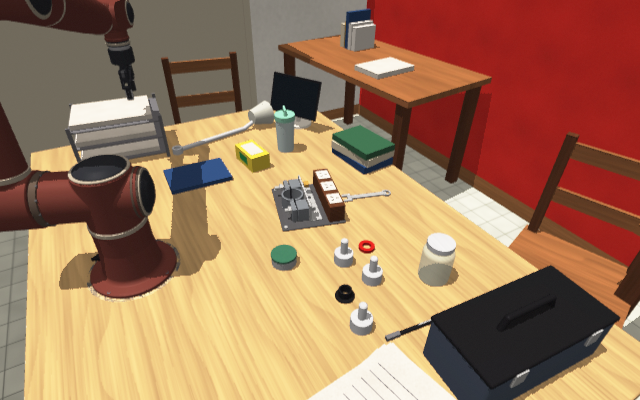

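View pics/wrist0.png

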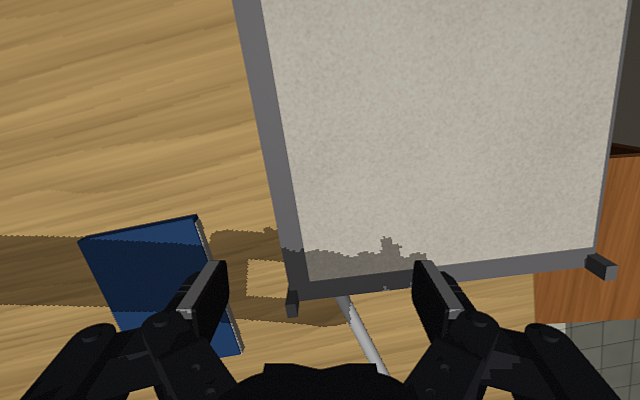

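Run:
```python
import cv2
a=cv2.imread('pics/scene0.png')[100:260,170:470]; cv2.imwrite('pics/scene0z.png',cv2.resize(a,None,fx=2.66,fy=2.66,interpolation=cv2.INTER_CUBIC))
a=cv2.imread('pics/side0.png')[140:350,240:500]; cv2.imwrite('pics/side0z.png',cv2.resize(a,None,fx=2.8,fy=2.8,interpolation=cv2.INTER_CUBIC))
```

```text
(no output)
```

View pics/scene0z.png

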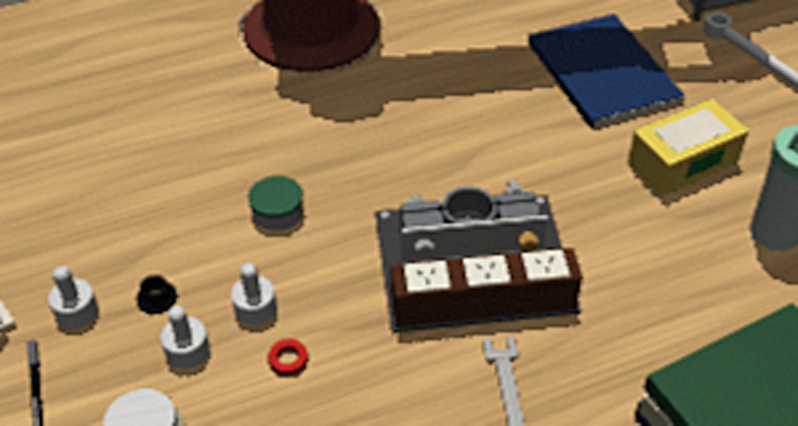

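View pics/side0z.png

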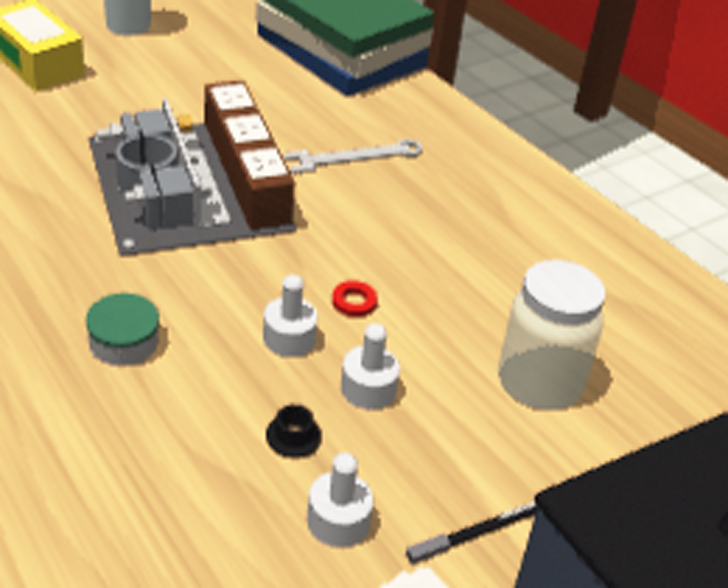

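The scene picture shows three hubs at about (265,211), (239,228) and (198,212), the black spacer at (228,210), the red disc at (278,234) and the module at (350,195). The brass head is at (367,190). Next I'll compute rough positions from both cameras.

```bash
cat > h.py <<'E'
import numpy as np,cv2
from scipy.spatial.transform import Rotation as Ro
def campose(p,obs=None):
    if "R" in p and p["R"] is not None: return np.array(p["R"]),np.array(p["t"]).ravel()
    T=np.eye(4);T[:3,:3]=Ro.from_rotvec(obs["tool_rot"]).as_matrix();T[:3,3]=obs["tool_pos"]
    W=np.linalg.inv(T@np.array(p["T_tool_cam"])); return W[:3,:3],W[:3,3]
def onplane(K,R,t,uv,z):
    d=R.T@np.linalg.inv(K)@np.array([uv[0],uv[1],1.]);c=-R.T@t
    return c+d*(z-c[2])/d[2]
def proj(K,R,t,X):
    q=np.atleast_2d(X)@R.T+t; q=q@K.T; return q[:,:2]/q[:,2:]
E
python3 - <<'E'
import pickle;from h import *
np.set_printoptions(precision=3,suppress=True)
P=pickle.load(open('p0.pkl','rb'))
def f(n,uv,z):
    p=P[n];return onplane(p["camera_matrix"],*campose(p),uv,z)
s=lambda x,y:(170+x/2.66,100+y/2.66)
d=lambda x,y:(240+x/2.8,140+y/2.8)
for nm,a,b,z in [("hubA",s(247,270),d(292,283),.078),("hubB",s(178,313),d(375,333),.078),("hubC",s(63,273),d(344,461),.078),
 ("spacer",s(157,285),d(295,415),.026),("disc",s(288,357),d(355,298),.012),("pocketrim",s(469,204),d(147,153),.054),
 ("cornerTL",s(378,212),d(92,137),.006),("box top far right corner",s(580,283),d(292,180),.066),
 ("bolt",s(529,240),d(184,121),.04),("tin",s(276,190),d(124,315),.034)]:
    print(nm,f("scene",a,z),f("side",b,z))
E
```

```text
hubA [ 0.506 -0.248  0.078] [ 0.497 -0.255  0.078]
hubB [ 0.535 -0.337  0.078] [ 0.526 -0.346  0.078]
hubC [ 0.428 -0.443  0.078] [ 0.419 -0.45   0.078]
spacer [ 0.442 -0.347  0.026] [ 0.439 -0.354  0.026]
disc [ 0.593 -0.234  0.012] [ 0.584 -0.243  0.012]
pocketrim [0.49  0.042 0.054] [0.489 0.03  0.054]
cornerTL [ 0.416 -0.052  0.006] [0.475 0.155 0.006]
box top far right corner [0.663 0.101 0.066] [ 0.595 -0.104  0.066]
bolt [0.562 0.09  0.04 ] [0.566 0.087 0.04 ]
tin [ 0.353 -0.168  0.034] [ 0.36  -0.175  0.034]
```

>>> step_arm --pt "1 0.0 -0.03 0.02 0" --pt "1 0.02 -0.05 0.02 0" --pt "1 0.028 -0.05 0.02 0" --pt "1 0.03 -0.05 0.02 0" --pt "1 0.03 -0.05 0.01 0" --pt "1 0.03 -0.05 0 0" --pt "1 0.03 -0.05 0 0" --pt "1 0.03 -0.05 0 0" --pt "1 0.03 -0.05 0 0" --pt "1 0.03 -0.05 0 0" --pt "1 0.03 -0.05 0 0" --pt "1 0.03 -0.05 0 0" --pt "1 0 0 0 0"

```text
t: 2.68
tool_pos: [0.472, 0.0071, 0.3258]
tool_rot: [0.37, 3.108, 0.005]
contact_force: [-0.3, 0.1, 0.1]
opening: 0.0856
```

```bash
cat > look.py <<'E'
import sys,pickle;from h import *
from station import ctrl
n,qs=sys.argv[1],sys.argv[2:]
np.set_printoptions(precision=4,suppress=True)
o=ctrl.get_obs();p=ctrl.get_image("wrist");pickle.dump((o,p),open(n+'.pkl','wb'))
cv2.imwrite(f'pics/{n}.png',p["color"][:,:,::-1]);R=Ro.from_rotvec(o["tool_rot"]).as_matrix()
print(o["t"],o["tool_pos"],"yaw of tool y",np.degrees(np.arctan2(-R[0,1],R[1,1])),o["contact_force"],o["opening"],o["q"],R[:,2])
for q in qs: print(q,[(round(d["p"],2),[round(float(x)) for x in d["bbox"]]) for d in ctrl.spot_in(p,q)])
E
python3 look.py w1 module hub_grip bolt_head
```

```text
2.675 [0.472  0.0071 0.3258] yaw of tool y -13.58734761831921 [-0.311   0.0533  0.1364] 0.08558869337813976 [-0.1449 -0.3691  1.8336  0.0034  1.6655 -1.4782] [ 0.012   0.0016 -0.9999]
module [(0.82, [264, 116, 426, 265]), (0.34, [388, 200, 393, 210]), (0.34, [380, 126, 406, 209])]
hub_grip [(0.74, [75, 219, 133, 264]), (0.71, [132, 188, 183, 230]), (0.58, [1, 170, 38, 211])]
bolt_head [(0.56, [380, 197, 397, 212])]
```

View pics/w1.png

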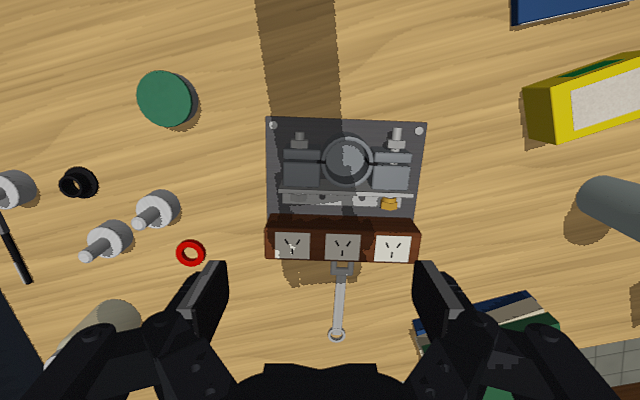

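Run:
```python
import cv2
a=cv2.imread('pics/w1.png')[105:275,250:440]; cv2.imwrite('pics/w1z.png',cv2.resize(a,None,fx=3.5,fy=3.5,interpolation=cv2.INTER_CUBIC))
```

```text
(no output)
```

View pics/w1z.png

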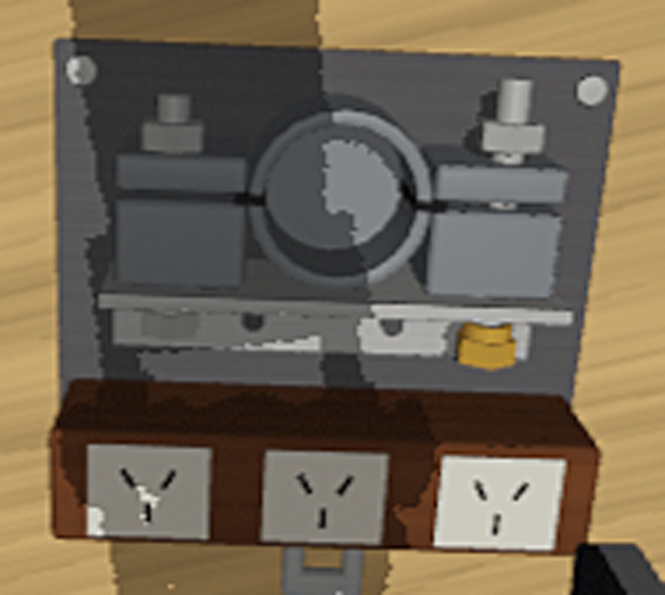

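Run:
```python
import pickle;from h import *
from scipy.optimize import least_squares
np.set_printoptions(precision=4,suppress=True)
o,p=pickle.load(open('w1.pkl','rb'));K=p["camera_matrix"];R,t=campose(p,o)
z=3.5
pts=[((-52,-115,6),(55,41)),((-52,115,6),(619,62)),((92,-110,66),(52,430)),((92,110,66),(598,449)),((142,-110,66),(53,538)),
((36,-90,64),(99,295)),((36,90,64),(574,311)),((42,-90,64),(99,307)),((42,90,64),(573,322)),((0,-35,54),(248,196)),((0,35,54),(434,198)),((-35,0,54),(342,108)),((35,0,54),(340,286))]
X=np.array([a for a,_ in pts])/1000.;U=np.array([[250+b[0]/z,105+b[1]/z] for _,b in pts])-0.35
def M(v):
    c,s=np.cos(v[2]),np.sin(v[2]); return np.c_[v[0]+c*X[:,0]-s*X[:,1],v[1]+s*X[:,0]+c*X[:,1],X[:,2]]
def res(v): return (proj(K,R,t,M(v))-U).ravel()
r=least_squares(res,[.49,.03,-.3],loss='soft_l1');print(r.x,np.degrees(r.x[2]));print(res(r.x).reshape(-1,2))
def res2(v): 
    q=M(v);q[:,2]+=v[3]; return (proj(K,R,t,q)-U).ravel()
r2=least_squares(res2,[.49,.03,-.3,0]);print(r2.x)
# parts
for nm,uv,zz in [("discA",(191,252),.006),("hubtop",(137,224),.078),("hub tip",(137,224),.078),("spacer top",(76,184),.026),("tin",(164,98),.034)]:
    print(nm,onplane(K,R,t,uv,zz))
```

```text
[ 0.4894  0.0412 -0.273 ] -15.64079141632496
[[-0.7456 -0.9107]
 [ 1.38   -0.9628]
 [-1.026  -0.1735]
 [ 2.6508 -0.6825]
 [-0.555   1.1981]
 [ 0.0662 -0.6109]
 [ 0.0133 -0.7337]
 [ 0.0967  0.2838]
 [-0.2906  0.397 ]
 [ 0.0873  0.6558]
 [-0.018   1.8996]
 [ 1.52   -0.1069]
 [-1.2886  1.2543]]
[ 0.4902  0.041  -0.2733 -0.0035]
discA [ 0.5858 -0.2331  0.006 ]
hubtop [ 0.4994 -0.2469  0.078 ]
hub tip [ 0.4994 -0.2469  0.078 ]
spacer top [ 0.4354 -0.3421  0.026 ]
tin [ 0.3557 -0.1705  0.034 ]
```

>>> step_arm --pt "1 0.005 -0.05 -0.025 0" --pt "1 0.005 -0.05 -0.025 0" --pt "1 0.005 -0.05 -0.03 0" --pt "1 0.006 -0.05 -0.03 0" --pt "1 0.006 -0.05 -0.03 0" --pt "1 0 -0.004 -0.01 0" --pt "1 0 0 0 0"

```text
t: 3.75
tool_pos: [0.4998, -0.2383, 0.1767]
tool_rot: [0.324, 3.1, 0.007]
contact_force: [-0.7, -0.1, 0.3]
opening: 0.0855
```

```bash
python3 look.py w2 hub_grip disc_mid spacer_mid
```

```text
3.75 [ 0.4998 -0.2383  0.1767] yaw of tool y -11.936866001121354 [-0.7    -0.0835  0.3478] 0.08554198355416641 [-0.5872 -0.0918  1.848   0.0159  1.3661 -1.9526] [ 0.0246  0.0023 -0.9997]
hub_grip [(0.71, [13, 112, 121, 176]), (0.64, [283, 148, 338, 210])]
disc_mid [(0.63, [318, 227, 361, 268]), (0.32, [450, 36, 640, 271])]
spacer_mid [(0.86, [162, 110, 216, 161]), (0.27, [42, 177, 98, 289])]
```

View pics/w2.png

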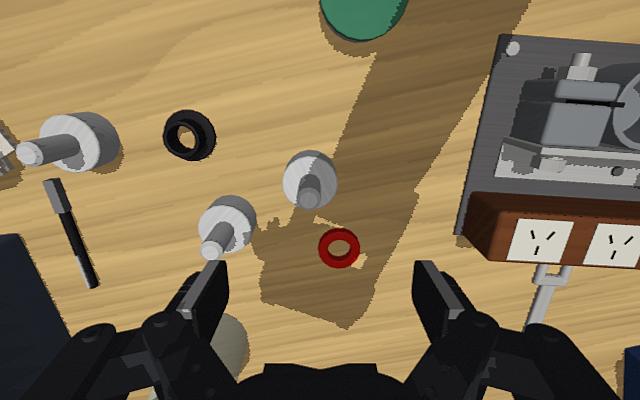

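```bash
cat > pt.py <<'E'
import sys,pickle;from h import *
np.set_printoptions(precision=4,suppress=True)
o,p=pickle.load(open(sys.argv[1]+'.pkl','rb'));K=p["camera_matrix"];R,t=campose(p,o)
for a in sys.argv[2:]:
    u,v,z=map(float,a.split(','));X=onplane(K,R,t,(u,v),z);print(a,X,"rel TCP",X-o["tool_pos"])
E
python3 pt.py w2 310,199,.078 310,179,.034 340,247,.009 190,133,.026 191,135,.006
python3 - <<'E'
import cv2
a=cv2.imread('pics/w2.png')[80:280,150:390]; cv2.imwrite('pics/w2z.png',cv2.resize(a,None,fx=3,fy=3,interpolation=cv2.INTER_CUBIC))
E
```

```text
310,199,.078 [ 0.4997 -0.2455  0.078 ] rel TCP [-0.0001 -0.0072 -0.0987]
310,179,.034 [ 0.4958 -0.2456  0.034 ] rel TCP [-0.004  -0.0073 -0.1427]
340,247,.009 [ 0.5845 -0.2325  0.009 ] rel TCP [ 0.0847  0.0058 -0.1677]
190,133,.026 [ 0.4335 -0.3425  0.026 ] rel TCP [-0.0663 -0.1042 -0.1507]
191,135,.006 [ 0.4367 -0.3505  0.006 ] rel TCP [-0.0631 -0.1122 -0.1707]
```

View pics/w2z.png

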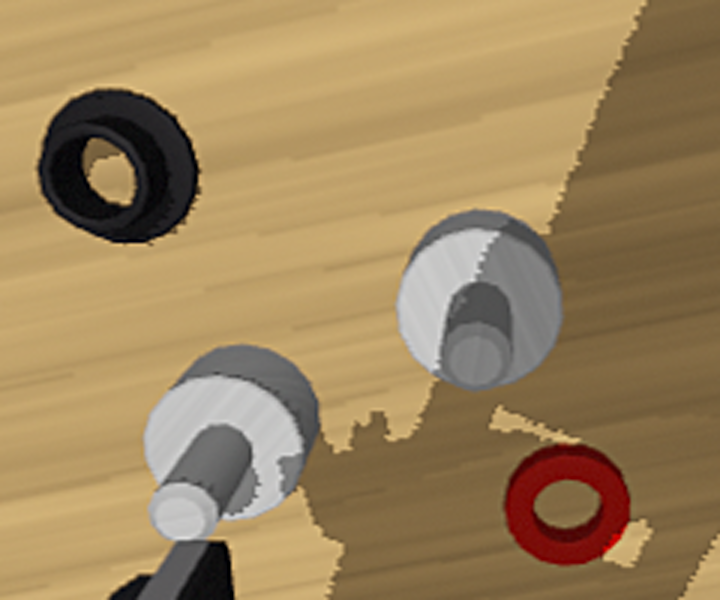

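>>> step_arm --pt "0.6 -0.001 -0.0075 -0.02 0" --pt "0.6 0 0 -0.03 0" --pt "0.6 0 0 -0.03 0" --pt "0.6 0 0 -0.015 0" --pt "0.6 0 0 0 0"

```text
t: 4.58
tool_pos: [0.5002, -0.2455, 0.0811]
tool_rot: [0.317, 3.094, 0.001]
contact_force: [0.4, -0.5, 0.1]
opening: 0.0509
```

```bash
python3 look.py w3
```

```text
4.575 [ 0.5002 -0.2455  0.0811] yaw of tool y -11.699919563975033 [ 0.3624 -0.4513  0.1281] 0.05089218384720873 [-0.5976  0.0154  1.9144  0.0165  1.1843 -1.9701] [ 0.0313 -0.0029 -0.9995]
```

View pics/w3.png

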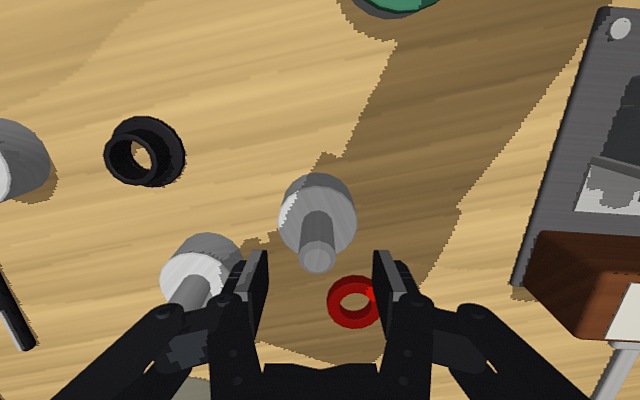

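```bash
python3 pt.py w3 317.5,257,.078 317,222,.034
```

```text
317.5,257,.078 [ 0.4987 -0.2464  0.078 ] rel TCP [-0.0015 -0.0009 -0.0031]
317,222,.034 [ 0.4988 -0.2469  0.034 ] rel TCP [-0.0014 -0.0014 -0.0471]
```

>>> step_arm --pt "0.6 -0.0005 -0.001 -0.02 0" --pt "0.6 0 0 -0.015 0" --pt "0.6 0 0 0 0" --pt "0 0 0 0 0" --pt "0 0 0 0 0" --pt "0 0 0 0 0" --pt "0 0 0 0 0" --newtons 60

```text
t: 5.5
tool_pos: [0.5018, -0.2479, 0.0474]
tool_rot: [0.316, 3.088, -0.004]
contact_force: [-0.0, -0.1, -1.8]
opening: 0.0183
```

```bash
python3 look.py w4
```

```text
5.5 [ 0.5018 -0.2479  0.0474] yaw of tool y -11.691614120615519 [-0.0331 -0.0688 -1.846 ] 0.018346960850266922 [-0.5996  0.0642  1.9281  0.0172  1.1157 -1.9736] [ 0.0365 -0.0062 -0.9993]
```

View pics/w4.png

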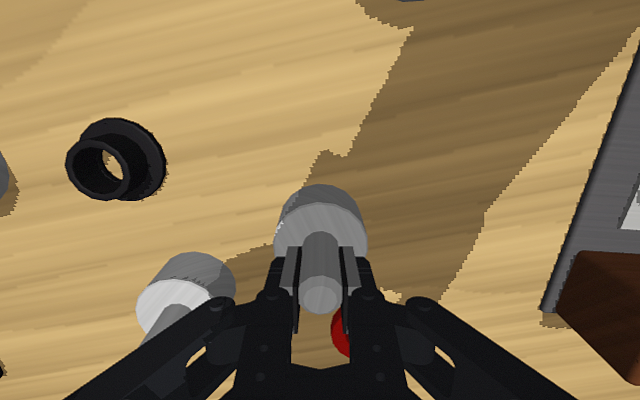

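>>> step_arm --pt "0 0 0 0.015 0" --pt "0 0 0 0.03 0" --pt "0 0 0 0.04 0" --pt "0 0 0 0.03 0" --pt "0 0 0.03 0 0" --pt "0 0 0.045 0 0" --pt "0 0 0.05 0 0" --pt "0 -0.003 0.05 0 0" --pt "0 -0.003 0.045 0 0" --pt "0 -0.003 0.03 0 0" --pt "0 0 0 0 0" --pt "0 0 0 0 0"

```text
t: 7.05
tool_pos: [0.493, 0.0082, 0.1796]
tool_rot: [0.318, 3.073, -0.009]
contact_force: [1.1, -0.2, -1.3]
opening: 0.0176
```

```bash
python3 look.py w5
```

```text
7.05 [0.493  0.0082 0.1796] yaw of tool y -11.805243240138278 [ 1.1046 -0.2065 -1.2936] 0.01758496253898067 [-0.1321 -0.2713  1.9995 -0.0041  1.3614 -1.4961] [ 0.051  -0.0108 -0.9986]
```

View pics/w5.png

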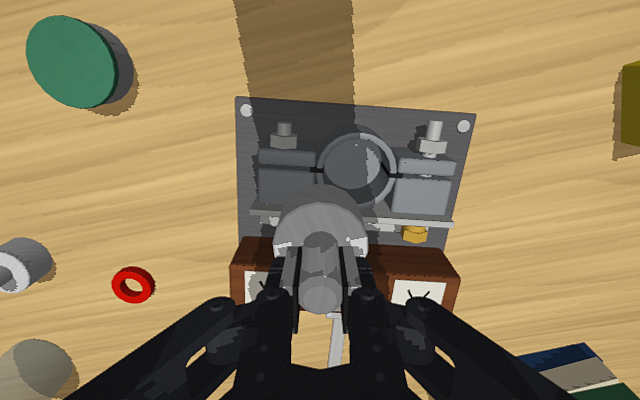

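```bash
python3 - <<'E'
import cv2
a=cv2.imread('pics/w5.png')[90:320,225:485]; cv2.imwrite('pics/w5z.png',cv2.resize(a,None,fx=2.6,fy=2.6,interpolation=cv2.INTER_CUBIC))
E
python3 pt.py w4 320,290,.078
python3 - <<'E'
import pickle;from h import *
np.set_printoptions(precision=4,suppress=True)
o,p=pickle.load(open('w4.pkl','rb'));K=p["camera_matrix"]
print(proj(K,*campose(p,o),[[.4987,-.2465,.078],[.4987,-.2465,.034]]))
o5,p5=pickle.load(open('w5.pkl','rb'))
R4=Ro.from_rotvec(o["tool_rot"]).as_matrix();R5=Ro.from_rotvec(o5["tool_rot"]).as_matrix()
for h in (.078,.034,0):
  X=R5@R4.T@(np.array([.4987,-.2465,h])-o["tool_pos"])+o5["tool_pos"]; print(h,X,proj(K,*campose(p5,o5),X))
E
```

```text
320,290,.078 [ 0.496  -0.2466  0.078 ] rel TCP [-0.0058  0.0012  0.0306]
[[321.6867 295.3312]
 [321.1201 243.8687]]
0.078 [0.4895 0.0098 0.2101] [[321.6929 295.2947]]
0.034 [0.4901 0.0096 0.1661] [[321.1251 243.8409]]
0 [0.4906 0.0094 0.1321] [[320.8425 218.2359]]
```

View pics/w5z.png

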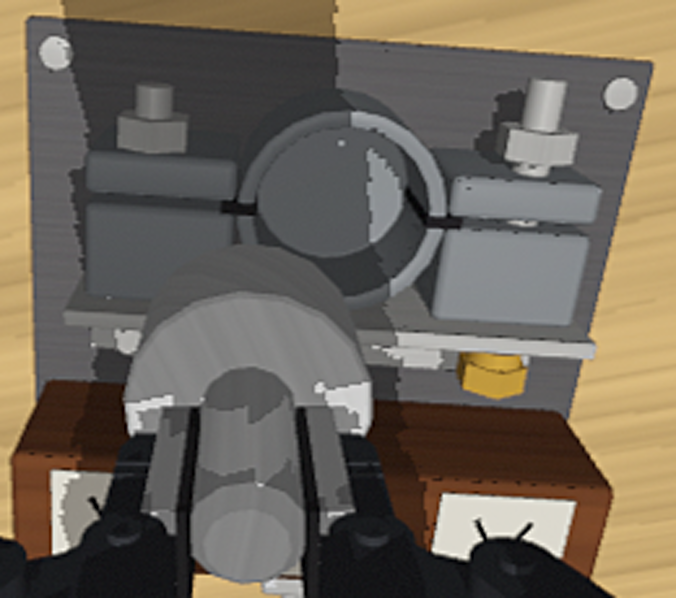

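Run:
```python
import pickle;from h import *
from scipy.optimize import least_squares
np.set_printoptions(precision=4,suppress=True)
D=[]
def add(n,z,off,pts):
    o,p=pickle.load(open(n+'.pkl','rb'))
    D.append((p["camera_matrix"],*campose(p,o),np.array([a for a,_ in pts])/1000.,np.array([[off[0]+b[0]/z,off[1]+b[1]/z] for _,b in pts])-.35))
add('w1',3.5,(250,105),[((-52,-115,6),(55,41)),((-52,115,6),(619,62)),((92,-110,66),(52,430)),((92,110,66),(598,449)),((142,-110,66),(53,538)),
((36,-90,64),(99,295)),((36,90,64),(574,311)),((42,-90,64),(99,307)),((42,90,64),(573,322)),((0,-35,54),(248,196)),((0,35,54),(434,198)),((-35,0,54),(342,108)),((35,0,54),(340,286))])
add('w5',2.6,(225,90),[((-52,-115,6),(28,17)),((-52,115,6),(653,63)),((92,-110,66),(12,455)),((92,110,66),(611,490)),((36,90,64),(596,341)),((36,-90,64),(68,306)),((0,-35,54),(236,203)),((0,35,54),(446,219)),((-35,0,54),(350,109))])
for use in ([0],[1],[0,1]):
  def res(v,raw=False):
    e=[]
    for i in use:
        K,R,t,X,U=D[i];c,s=np.cos(v[2]),np.sin(v[2])
        e.append(proj(K,R,t,np.c_[v[0]+c*X[:,0]-s*X[:,1],v[1]+s*X[:,0]+c*X[:,1],X[:,2]])-U)
    return np.vstack(e).ravel()
  r=least_squares(res,[.49,.04,-.27],loss='soft_l1');print(r.x,np.degrees(r.x[2]));print(res(r.x).reshape(-1,2).round(1).tolist())
```

```text
[ 0.4894  0.0412 -0.273 ] -15.640791336429311
[[-0.7, -0.9], [1.4, -1.0], [-1.0, -0.2], [2.7, -0.7], [-0.6, 1.2], [0.1, -0.6], [0.0, -0.7], [0.1, 0.3], [-0.3, 0.4], [0.1, 0.7], [-0.0, 1.9], [1.5, -0.1], [-1.3, 1.3]]
[ 0.4896  0.0405 -0.2756] -15.790846937018632
[[-1.8, -0.7], [1.3, -0.7], [-2.1, -0.8], [3.3, -0.3], [0.5, 0.8], [-2.0, 1.2], [-0.3, 1.7], [-0.0, 1.0], [1.2, -0.3]]
[ 0.4896  0.0409 -0.2742] -15.710831171051534
[[-0.9, -0.8], [1.2, -0.7], [-1.3, -0.1], [2.3, -0.4], [-0.9, 1.3], [-0.2, -0.5], [-0.3, -0.5], [-0.1, 0.4], [-0.6, 0.7], [-0.1, 0.8], [-0.2, 2.1], [1.3, 0.1], [-1.5, 1.4], [-1.5, -0.7], [1.6, -1.0], [-1.6, -0.8], [3.9, -0.6], [1.0, 0.5], [-1.6, 1.1], [0.1, 1.6], [0.3, 0.8], [1.5, -0.5]]
```

>>> step_arm --pt "0 -0.001 0.0315 -0.015 0" --pt "0 0 0 -0.03 0" --pt "0 0 0 -0.02 0"

```text
t: 7.48
tool_pos: [0.4949, 0.0369, 0.1166]
tool_rot: [0.326, 3.065, -0.009]
contact_force: [0.3, -0.4, -2.3]
opening: 0.0187
```

```bash
python3 look.py w6
python3 - <<'E'
import pickle;from h import *
from station import ctrl
np.set_printoptions(precision=4,suppress=True)
o,p=pickle.load(open('w4.pkl','rb'));K=p["camera_matrix"]
o5,p5=pickle.load(open('w6.pkl','rb'))
R4=Ro.from_rotvec(o["tool_rot"]).as_matrix();R5=Ro.from_rotvec(o5["tool_rot"]).as_matrix()
for h in (.078,.034,0):
  X=R5@R4.T@(np.array([.4980,-.2465,h])-o["tool_pos"])+o5["tool_pos"]; print(h,X,proj(K,*campose(p5,o5),X))
a=[]
for n in("scene","side"):
  p=ctrl.get_image(n); c=p["color"][:,:,::-1]
  c=c[130:230,310:410] if n=="scene" else c[130:240,260:360]
  a.append(cv2.resize(c,(400,440),interpolation=cv2.INTER_CUBIC))
cv2.imwrite('pics/ss6.png',np.hstack(a))
E
```

```text
7.475 [0.4949 0.0369 0.1166] yaw of tool y -12.157336472994098 [ 0.3004 -0.4165 -2.2994] 0.018729320547115364 [-0.0711 -0.2012  2.0514 -0.0085  1.2328 -1.4271] [ 0.0578 -0.0121 -0.9983]
0.078 [0.4904 0.0385 0.1471] [[321.3586 293.8956]]
0.034 [0.4914 0.0383 0.1031] [[320.8701 242.7035]]
0 [0.4921 0.0381 0.0691] [[320.6272 217.2453]]
```

View pics/w6.png

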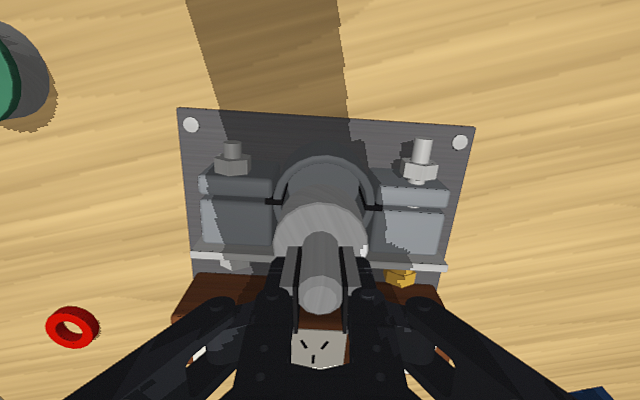

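View pics/ss6.png

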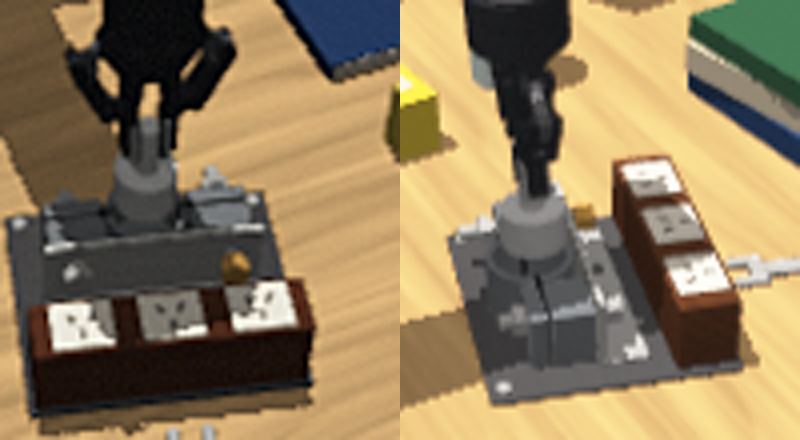

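>>> step_arm --pt "0 -0.003 0.003 -0.008 0" --pt "0 -0.0005 0 -0.014 0" --pt "0 -0.0005 0 -0.01 0"

```text
t: 8.0
tool_pos: [0.4927, 0.039, 0.0866]
tool_rot: [0.329, 3.061, -0.009]
contact_force: [-0.2, -0.3, -2.0]
opening: 0.018
```

```bash
cat > hubchk.py <<'E'
import pickle,sys;from h import *
np.set_printoptions(precision=4,suppress=True)
o,p=pickle.load(open('w4.pkl','rb'));K=p["camera_matrix"]
o5,p5=pickle.load(open(sys.argv[1]+'.pkl','rb'))
R4=Ro.from_rotvec(o["tool_rot"]).as_matrix();R5=Ro.from_rotvec(o5["tool_rot"]).as_matrix()
for h in (.078,.034,0):
  X=R5@R4.T@(np.array([.4980,-.2465,h])-o["tool_pos"])+o5["tool_pos"]; print(h,X,proj(K,*campose(p5,o5),X))
print("pocket rim c",proj(K,*campose(p5,o5),[.4895,.041,.054]))
E
python3 look.py w7;python3 hubchk.py w7
```

```text
8.0 [0.4927 0.039  0.0866] yaw of tool y -12.272044397982762 [-0.2073 -0.2648 -1.9903] 0.017979014647963712 [-0.067  -0.1702  2.0792 -0.009   1.1694 -1.4204] [ 0.0624 -0.0125 -0.998 ]
0.078 [0.4882 0.0406 0.1171] [[321.3597 293.8847]]
0.034 [0.4893 0.0403 0.0731] [[320.8712 242.6952]]
0 [0.4902 0.0401 0.0392] [[320.6282 217.2383]]
pocket rim c [[321.8903 226.6223]]
```

View pics/w7.png

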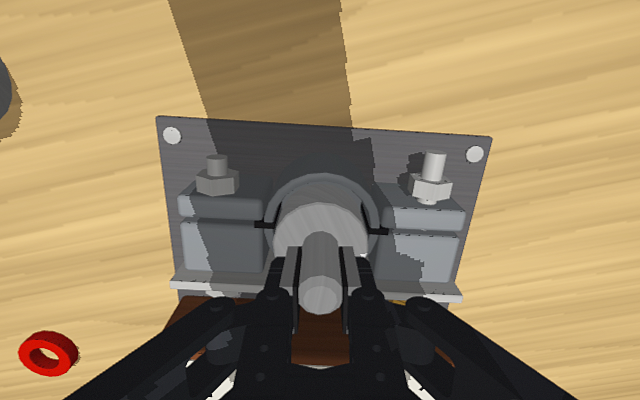

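>>> step_arm --pt "0 -0.0005 0.0005 -0.014 0" --pt "0 -0.0008 0 -0.008 0" --pt "0 -0.0005 0 -0.003 0"

```text
t: 8.43
tool_pos: [0.492, 0.0395, 0.0612]
tool_rot: [0.328, 3.059, -0.009]
contact_force: [-4.2, 0.6, 22.9]
opening: 0.0181
```

```bash
python3 look.py w8;python3 hubchk.py w8
```

```text
8.425 [0.492  0.0395 0.0612] yaw of tool y -12.255446675821162 [-4.2394  0.595  22.912 ] 0.018111597458135616 [-0.066  -0.135   2.0958 -0.0095  1.1164 -1.4189] [ 0.0637 -0.0128 -0.9979]
0.078 [0.4874 0.0411 0.0917] [[321.3596 293.8814]]
0.034 [0.4886 0.0408 0.0477] [[320.8711 242.6927]]
0 [0.4895 0.0406 0.0138] [[320.6281 217.2362]]
pocket rim c [[321.6392 250.1222]]
```

>>> step_arm --pt "0.5 0 0 0 0" --pt "0.5 0 0 0.0 0" --pt "0.5 0 0 0.025 0" --pt "0.5 -0.002 0 0.04 -5"

```text
t: 8.98
tool_pos: [0.4881, 0.0395, 0.1244]
tool_rot: [0.466, 3.048, -0.014]
contact_force: [0.2, -0.9, 0.2]
opening: 0.0426
```

```bash
python3 look.py w9;python3 pt.py w2 181,139.3,.026; python3 pt.py w3 131,158,.026;  python3 pt.py w4 99,173,.026; python3 pt.py w1 75,184,.026;python3 pt.py w9 321,270,.092
```

```text
8.975 [0.4881 0.0395 0.1244] yaw of tool y -17.3963319978795 [ 0.2462 -0.9169  0.1945] 0.04261790367320023 [-0.0631 -0.2265  2.0587 -0.015   1.2523 -1.326 ] [ 0.0561 -0.0178 -0.9983]
181,139.3,.026 [ 0.4372 -0.3524  0.026 ] rel TCP [-0.0626 -0.1141 -0.1507]
131,158,.026 [ 0.4361 -0.3518  0.026 ] rel TCP [-0.0641 -0.1063 -0.0551]
99,173,.026 [ 0.4384 -0.3527  0.026 ] rel TCP [-0.0634 -0.1048 -0.0214]
75,184,.026 [ 0.4351 -0.3435  0.026 ] rel TCP [-0.0369 -0.3505 -0.2998]
321,270,.092 [0.5138 0.0322 0.092 ] rel TCP [ 0.0257 -0.0073 -0.0324]
```

View pics/w9.png

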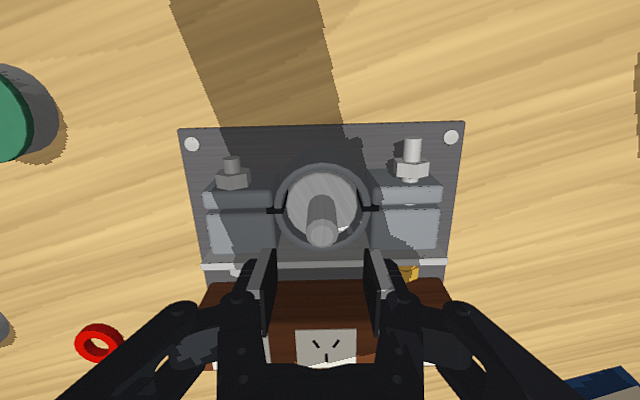

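>>> step_arm --pt "0.6 -0.003 -0.02 0.01 -10.5" --pt "0.6 -0.003 -0.023 0.01 -10.5" --pt "0.6 -0.003 -0.023 0 -10.5" --pt "0.6 -0.003 -0.023 0 -10.5" --pt "0.6 -0.003 -0.023 0 -10.5" --pt "0.6 -0.003 -0.023 0 -10.5" --pt "0.6 -0.003 -0.023 0 -10.5" --pt "0.6 -0.003 -0.023 0 -10.5" --pt "0.6 -0.003 -0.023 0 -10.5" --pt "0.6 -0.003 -0.023 0 -10.5"

```text
t: 10.28
tool_pos: [0.4628, -0.1934, 0.1526]
tool_rot: [2.747, 1.431, -0.097]
contact_force: [-0.0, -0.2, -0.4]
opening: 0.051
```

```bash
python3 pt.py w9 321,234,.092 321,205,.048; python3 look.py w10
```

```text
321,234,.092 [0.4893 0.0398 0.092 ] rel TCP [ 0.0012  0.0003 -0.0324]
321,205,.048 [0.4891 0.0401 0.048 ] rel TCP [ 0.001   0.0005 -0.0764]
10.275 [ 0.4628 -0.1934  0.1526] yaw of tool y -124.94279103135612 [-0.0298 -0.2061 -0.3838] 0.05103099909283142 [-0.502  -0.1786  1.9692 -0.0773  1.3512  0.125 ] [-0.0359 -0.0663 -0.9972]
```

>>> step_arm --pt "0.6 -0.004 -0.023 -0.005 -10.2" --pt "0.6 -0.004 -0.023 -0.005 -10.2" --pt "0.6 -0.004 -0.023 -0.005 -10.2" --pt "0.6 -0.004 -0.023 -0.005 -10.2" --pt "0.6 -0.004 -0.023 -0.005 -10.2" --pt "0.6 -0.004 -0.023 -0.005 -10.2" --pt "0.6 -0.003 -0.02 -0.005 -10.2"

```text
t: 11.2
tool_pos: [0.4361, -0.3568, 0.1152]
tool_rot: [-3.099, 0.494, 0.118]
contact_force: [0.2, -0.2, -0.4]
opening: 0.051
```

```bash
python3 look.py w11 spacer_mid
```

```text
11.2 [ 0.4361 -0.3568  0.1152] yaw of tool y 161.91410843000747 [ 0.1601 -0.1839 -0.3771] 0.050959651203548256 [-0.796   0.0512  1.8164 -0.0447  1.3353  1.1026] [-0.0737  0.0132 -0.9972]
spacer_mid [(0.59, [282, 154, 344, 216])]
```

View pics/w11.png

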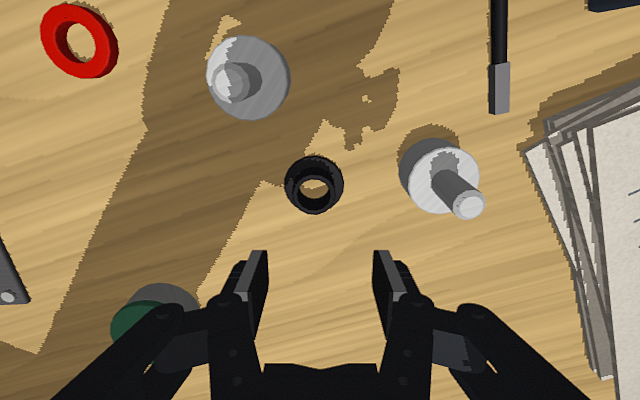

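```bash
python3 - <<'E'
import cv2
a=cv2.imread('pics/w11.png')[140:230,270:360]; cv2.imwrite('pics/w11z.png',cv2.resize(a,None,fx=6,fy=6,interpolation=cv2.INTER_CUBIC))
E
python3 pt.py w11 315,188,.026 314,184.5,.006
```

```text
315,188,.026 [ 0.4418 -0.3558  0.026 ] rel TCP [ 0.0057  0.001  -0.0892]
314,184.5,.006 [ 0.4377 -0.3535  0.006 ] rel TCP [ 0.0016  0.0033 -0.1092]
```

View pics/w11z.png

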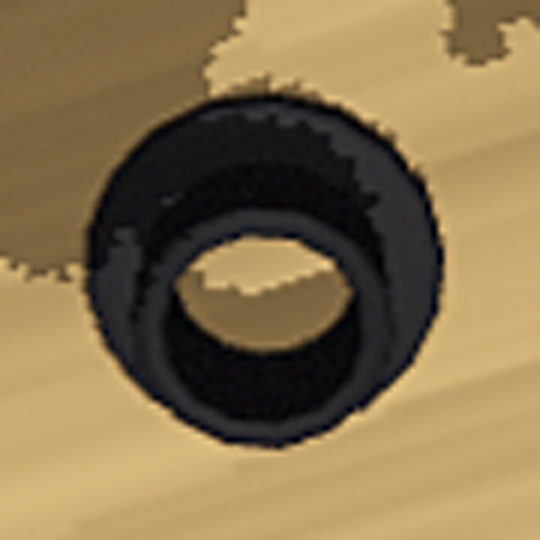

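```bash
python3 pt.py w11 313.8,194.2,.026 314,184,.006
```

```text
313.8,194.2,.026 [ 0.4373 -0.3533  0.026 ] rel TCP [ 0.0012  0.0035 -0.0892]
314,184,.006 [ 0.4382 -0.3536  0.006 ] rel TCP [ 0.0021  0.0032 -0.1092]
```

>>> step_arm --pt "0.6 0.001 0.0036 -0.035 0" --pt "0.6 0 0 -0.035 0" --pt "0.6 0 0 -0.016 0"

```text
t: 11.68
tool_pos: [0.4387, -0.3533, 0.0291]
tool_rot: [3.103, -0.473, -0.111]
contact_force: [0.3, -0.1, 0.2]
opening: 0.0511
```

```bash
python3 look.py w12
```

```text
11.675 [ 0.4387 -0.3533  0.0291] yaw of tool y 162.70398590066236 [ 0.3161 -0.1444  0.2113] 0.05110403383248018 [-0.7888  0.1595  1.8606 -0.0463  1.1781  1.1032] [-0.0699  0.0097 -0.9975]
```

View pics/w12.png

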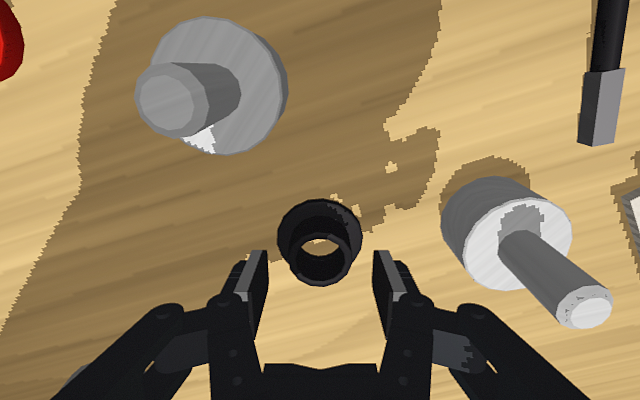

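```bash
python3 pt.py w12 321.5,257.5,.026 319,239,.006
```

```text
321.5,257.5,.026 [ 0.4381 -0.3541  0.026 ] rel TCP [-0.0005 -0.0008 -0.0031]
319,239,.006 [ 0.4379 -0.3529  0.006 ] rel TCP [-0.0007  0.0004 -0.0231]
```

>>> step_arm --pt "0.6 -0.0015 0 -0.0185 0" --pt "0 0 0 0 0" --pt "0 0 0 0 0" --pt "0 0 0 0 0" --newtons 50

```text
t: 12.22
tool_pos: [0.438, -0.3534, 0.0104]
tool_rot: [3.103, -0.469, -0.109]
contact_force: [-0.6, -0.9, -0.9]
opening: 0.0313
```

```bash
python3 look.py w13
```

```text
12.225 [ 0.438  -0.3534  0.0104] yaw of tool y 162.848069586729 [-0.6052 -0.9101 -0.8504] 0.03129244679149221 [-0.7897  0.1857  1.8677 -0.047   1.1431  1.1015] [-0.0687  0.0086 -0.9976]
```

View pics/w13.png

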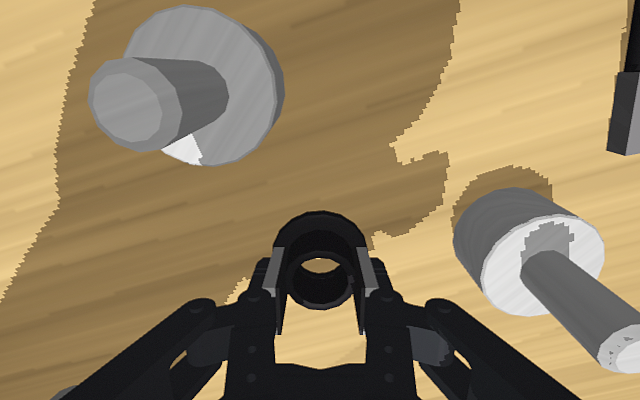

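>>> step_arm --pt "0 0 0 0.02 0" --pt "0 0 0 0.04 0" --pt "0 0 0 0.045 0" --pt "0 0.003 0.03 0.02 0" --pt "0 0.006 0.045 0 0" --pt "0 0.007 0.055 0 0" --pt "0 0.007 0.055 0 0" --pt "0 0.007 0.055 0 0" --pt "0 0.007 0.055 0 0" --pt "0 0.005 0.04 0 0" --pt "0 0.003 0.02 0 0"

```text
t: 13.65
tool_pos: [0.4882, 0.0078, 0.163]
tool_rot: [3.094, -0.474, -0.061]
contact_force: [-0.4, -1.1, -1.3]
opening: 0.0309
```

```bash
python3 look.py w14
cat > rel.py <<'E'
# rel.py ref cur x y z... : where the held thing's axis points (given at ref in world) are now
import pickle,sys;from h import *
np.set_printoptions(precision=4,suppress=True)
o,p=pickle.load(open(sys.argv[1]+'.pkl','rb'));o5,p5=pickle.load(open(sys.argv[2]+'.pkl','rb'));K=p["camera_matrix"]
R4=Ro.from_rotvec(o["tool_rot"]).as_matrix();R5=Ro.from_rotvec(o5["tool_rot"]).as_matrix()
x,y=map(float,sys.argv[3:5])
for h in map(float,sys.argv[5:]):
  X=R5@R4.T@(np.array([x,y,h])-o["tool_pos"])+o5["tool_pos"]; print(h,X,proj(K,*campose(p5,o5),X))
E
python3 rel.py w13 w14 .4379 -.353 0 .026
```

```text
13.65 [0.4882 0.0078 0.163 ] yaw of tool y 162.58220585110584 [-0.4264 -1.0824 -1.341 ] 0.03087418634032081 [-0.131  -0.2013  1.9697 -0.0098  1.4127  1.7458] [-0.0403 -0.0045 -0.9992]
0.0 [0.4883 0.008  0.1525] [[318.9763 249.9036]]
0.026 [0.4876 0.0084 0.1785] [[319.5034 279.7958]]
```

View pics/w14.png

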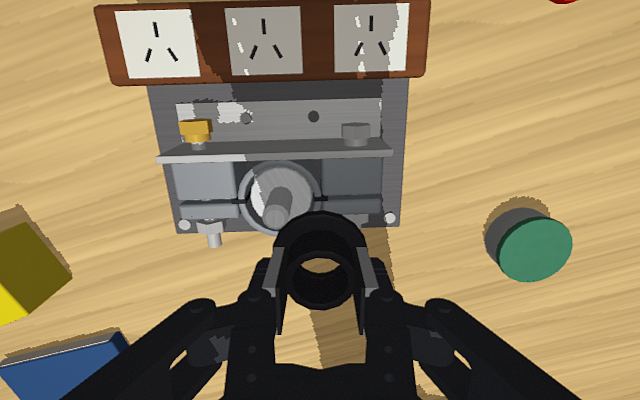

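```bash
python3 pt.py w14 273,216,.092
python3 - <<'E'
import cv2
a=cv2.imread('pics/w14.png')[100:300,150:400]; cv2.imwrite('pics/w14z.png',cv2.resize(a,None,fx=3,fy=3,interpolation=cv2.INTER_CUBIC))
E
```

```text
273,216,.092 [0.4917 0.0407 0.092 ] rel TCP [ 0.0035  0.0329 -0.071 ]
```

View pics/w14z.png

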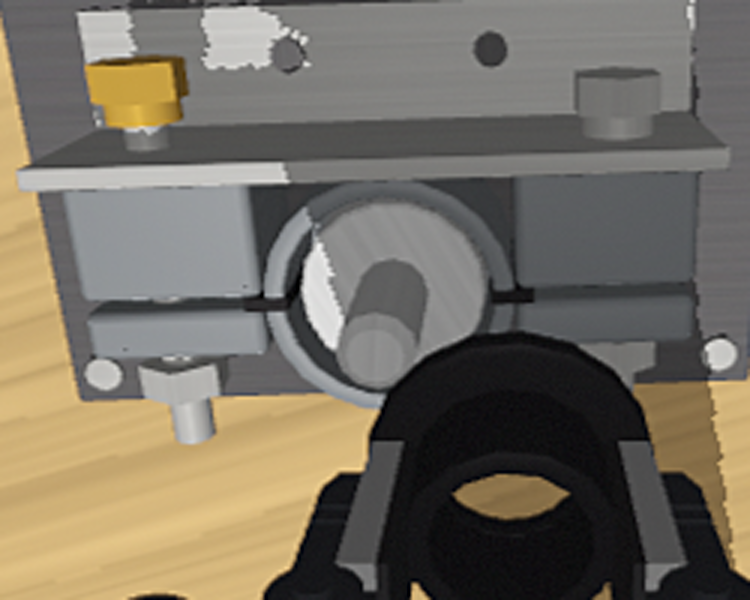

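>>> step_arm --pt "0 0.002 0.0315 -0.01 0" --pt "0 0 0 -0.03 0"

```text
t: 13.95
tool_pos: [0.494, 0.0417, 0.1293]
tool_rot: [3.098, -0.471, -0.042]
contact_force: [-0.1, -0.7, -0.7]
opening: 0.0313
```

```bash
python3 look.py w15;python3 rel.py w13 w15 .4379 -.353 0 .026
```

```text
13.95 [0.494  0.0417 0.1293] yaw of tool y 162.70447030818048 [-0.1486 -0.7463 -0.7204] 0.03129150866764422 [-0.0627 -0.1557  1.9887 -0.0058  1.3361  1.8115] [-0.0279 -0.0039 -0.9996]
0.0 [0.4943 0.042  0.1189] [[318.9872 249.9173]]
0.026 [0.4932 0.0423 0.1449] [[319.5159 279.8101]]
```

View pics/w15.png

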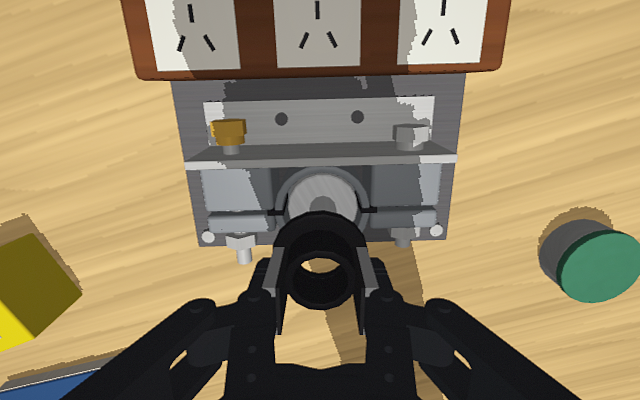

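>>> step_arm --pt "0 -0.0045 -0.003 -0.015 0"

```text
t: 14.12
tool_pos: [0.487, 0.0378, 0.1102]
tool_rot: [3.096, -0.472, -0.052]
contact_force: [-0.4, -1.7, 0.4]
opening: 0.0314
```

```bash
python3 look.py w16;python3 rel.py w13 w16 .4379 -.353 0 .026;  python3 - <<'E'
from station import ctrl
from h import *
a=[]
for n in("scene","side"):
  p=ctrl.get_image(n); c=p["color"][:,:,::-1]
  c=c[140:220,310:390] if n=="scene" else c[140:220,260:340]
  a.append(cv2.resize(c,(400,400),interpolation=cv2.INTER_CUBIC))
cv2.imwrite('pics/ss16.png',np.hstack(a))
E
```

```text
14.125 [0.487  0.0378 0.1102] yaw of tool y 162.67138397737008 [-0.4434 -1.7234  0.4264] 0.03135046223087026 [-0.0712 -0.1474  2.0156 -0.0068  1.307   1.8041] [-0.0339 -0.0042 -0.9994]
0.0 [0.4872 0.038  0.0998] [[318.9824 249.9105]]
0.026 [0.4863 0.0384 0.1258] [[319.5103 279.8031]]
```

View pics/ss16.png

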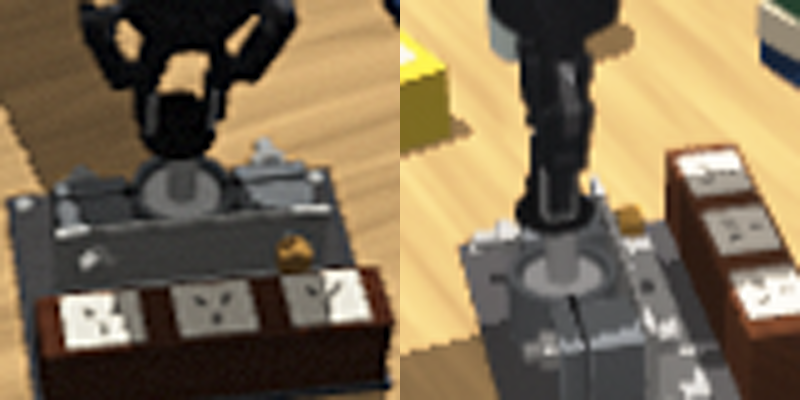

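View pics/w16.png

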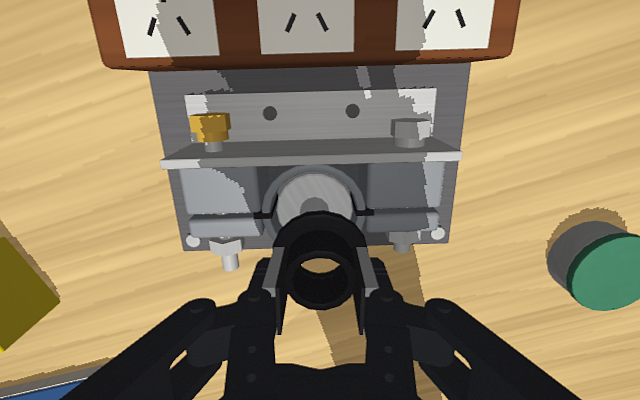

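>>> step_arm --pt "0 0.0025 0.001 -0.002 0"

```text
t: 14.4
tool_pos: [0.4886, 0.0382, 0.1076]
tool_rot: [3.096, -0.475, -0.055]
contact_force: [0.4, 0.3, -0.2]
opening: 0.0309
```

```bash
python3 look.py w17;python3 rel.py w13 w17 .4379 -.353 0 .026;  python3 - <<'E'
from station import ctrl
from h import *
a=[]
for n in("scene","side"):
  p=ctrl.get_image(n); c=p["color"][:,:,::-1]
  K=p["camera_matrix"];print(n,proj(K,np.array(p["R"]),np.array(p["t"]).ravel(),[[.4903,.0395,.092],[.4903,.0395,.054]]))
  c=c[140:220,310:390] if n=="scene" else c[140:220,260:340]
  a.append(cv2.resize(c,(400,400),interpolation=cv2.INTER_CUBIC))
cv2.imwrite('pics/ss17.png',np.hstack(a))
E
```

```text
14.4 [0.4886 0.0382 0.1076] yaw of tool y 162.54882781164991 [ 0.3882  0.268  -0.1953] 0.030880257446856213 [-0.0703 -0.1383  2.0123 -0.0065  1.3034  1.8071] [-0.0362 -0.0038 -0.9993]
0.0 [0.4888 0.0384 0.0971] [[318.9795 249.908 ]]
0.026 [0.488  0.0388 0.1231] [[319.5071 279.8004]]
scene [[346.19190882 168.91677069]
 [345.66639155 177.01325349]]
side [[291.31424633 182.94420521]
 [291.59278342 193.03354829]]
```

View pics/ss17.png

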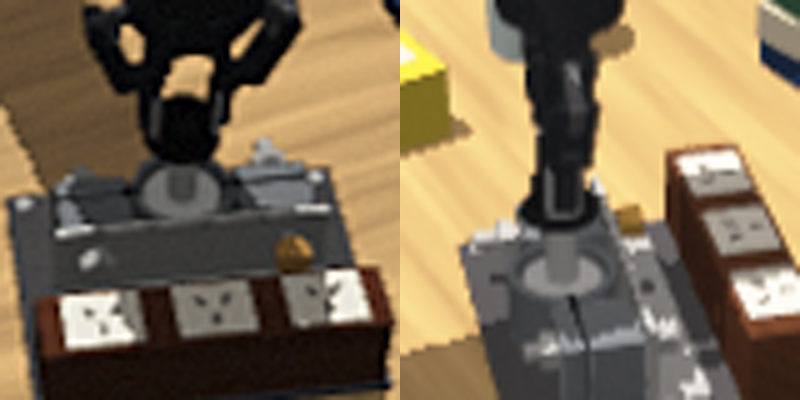

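>>> step_arm --pt "0 0.001 0.0007 -0.007 0"

```text
t: 14.68
tool_pos: [0.4903, 0.0391, 0.1009]
tool_rot: [3.096, -0.475, -0.053]
contact_force: [-0.4, 0.3, -0.7]
opening: 0.0313
```

```bash
python3 look.py w18;python3 rel.py w13 w18 .4379 -.353 0 .026
```

```text
14.675 [0.4903 0.0391 0.1009] yaw of tool y 162.57861510398405 [-0.3526  0.2773 -0.6856] 0.031312487701382924 [-0.0683 -0.1261  2.0135 -0.0066  1.289   1.8087] [-0.0351 -0.0039 -0.9994]
0.0 [0.4905 0.0393 0.0904] [[318.9805 249.9093]]
0.026 [0.4896 0.0396 0.1164] [[319.5083 279.8018]]
```

View pics/w18.png

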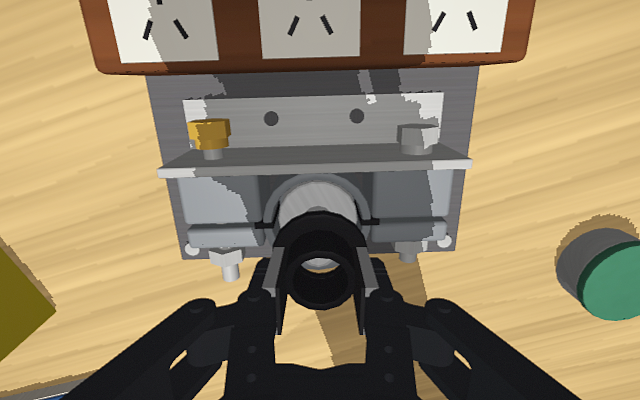

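>>> step_arm --pt "0 -0.0003 0 -0.006 0"

```text
t: 14.85
tool_pos: [0.4894, 0.0392, 0.0933]
tool_rot: [3.096, -0.474, -0.056]
contact_force: [-0.3, -0.7, -0.4]
opening: 0.0314
```

```bash
python3 look.py w19;python3 rel.py w13 w19 .4379 -.353 0 .026
python3 - <<'E'
import cv2
a=cv2.imread('pics/w19.png')[180:340,240:400]; cv2.imwrite('pics/w19z.png',cv2.resize(a,None,fx=3.5,fy=3.5,interpolation=cv2.INTER_CUBIC))
E
```

```text
14.85 [0.4894 0.0392 0.0933] yaw of tool y 162.58569016556635 [-0.3272 -0.7485 -0.4372] 0.03136560240528817 [-0.0682 -0.1172  2.0192 -0.0065  1.2761  1.8088] [-0.0368 -0.0037 -0.9993]
0.0 [0.4896 0.0395 0.0829] [[318.9799 249.9072]]
0.026 [0.4888 0.0398 0.1089] [[319.5076 279.7996]]
```

View pics/w19z.png

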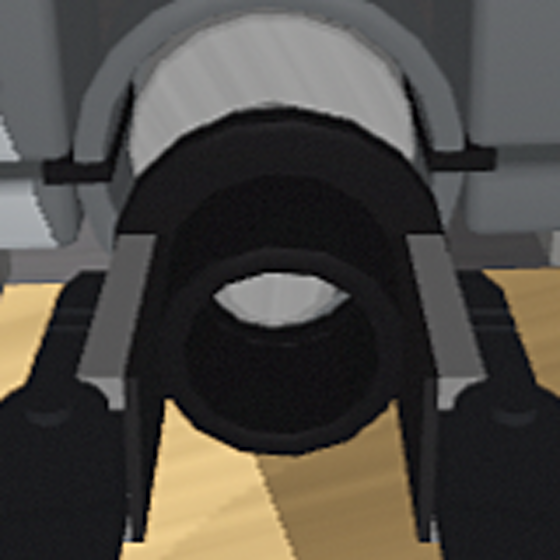

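Run:
```python
import pickle;from h import *
o,p=pickle.load(open('w19.pkl','rb'));K=p["camera_matrix"];R,t=campose(p,o)
im=cv2.resize(p["color"][180:340,240:400][:,:,::-1],None,fx=4,fy=4,interpolation=cv2.INTER_CUBIC)
o13,_=pickle.load(open('w13.pkl','rb'));R4=Ro.from_rotvec(o13["tool_rot"]).as_matrix();R5=Ro.from_rotvec(o["tool_rot"]).as_matrix()
a=np.linspace(0,6.283,60)
def ring(c,r,h): return np.c_[c[0]+r*np.cos(a),c[1]+r*np.sin(a),0*a+h]
def held(X): return (X-o13["tool_pos"])@(R5@R4.T).T+o["tool_pos"]
def draw(X,col):
    q=((proj(K,R,t,X)-[240,180]+.5)*4-.5).round().astype(int); cv2.polylines(im,[q.reshape(-1,1,2)],True,col,1)
draw(ring((.4905,.0395),.01,.092),(0,255,0)); draw(ring((.4905,.0395),.01,.048),(0,255,255))
c=(.4379,-.353);draw(held(ring(c,.0125,.026)),(0,0,255));draw(held(ring(c,.0125,0)),(255,0,255));draw(held(ring(c,.025,0)),(255,0,0));draw(ring((.4895,.0405),.035,.054),(255,255,0))
cv2.imwrite('pics/w19o.png',im)
im2=im
```

```text
(no output)
```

View pics/w19o.png

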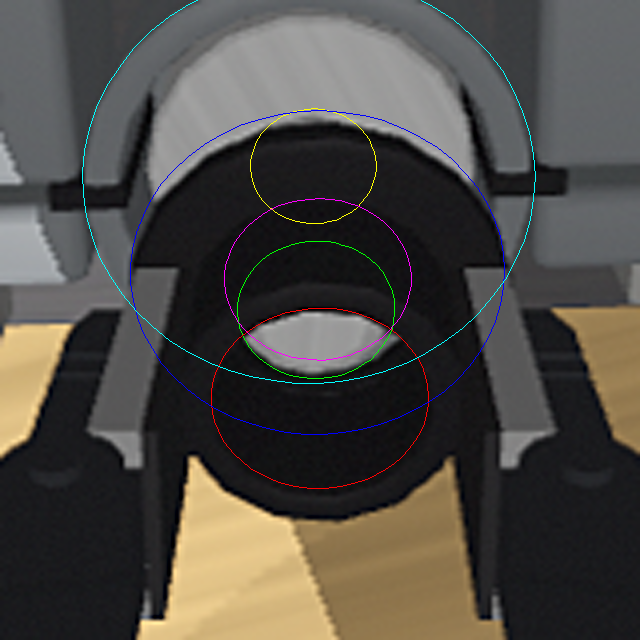

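>>> step_arm --pt "0 0.0 0 -0.01 0" --pt "0 0.0 0 -0.008 0"

```text
t: 15.15
tool_pos: [0.4884, 0.0393, 0.0729]
tool_rot: [3.095, -0.474, -0.059]
contact_force: [-0.1, 0.7, -0.6]
opening: 0.0316
```

```bash
python3 look.py w20;python3 rel.py w13 w20 .4379 -.353 0 .026
```

```text
15.15 [0.4884 0.0393 0.0729] yaw of tool y 162.590286938042 [-0.0994  0.7301 -0.5581] 0.031584291981403674 [-0.0681 -0.0898  2.0319 -0.0066  1.238   1.8091] [-0.0388 -0.0036 -0.9992]
0.0 [0.4886 0.0396 0.0625] [[318.979  249.9049]]
0.026 [0.4879 0.0399 0.0885] [[319.5065 279.7972]]
```

View pics/w20.png

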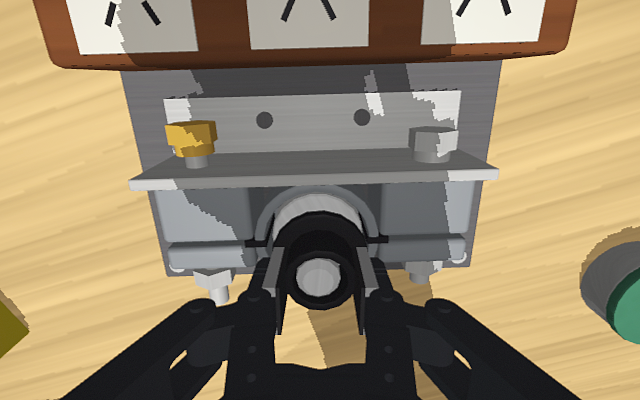

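>>> step_arm --pt "0 0.001 0 -0.008 0" --pt "0 0.0 0 -0.004 0"

```text
t: 15.45
tool_pos: [0.4887, 0.0393, 0.0588]
tool_rot: [3.095, -0.474, -0.062]
contact_force: [-0.2, -0.4, -1.0]
opening: 0.0311
```

```bash
python3 look.py w21;python3 rel.py w13 w21 .4379 -.353 0 .026
```

```text
15.45 [0.4887 0.0393 0.0588] yaw of tool y 162.5868501061795 [-0.2251 -0.4424 -1.0254] 0.031122851107608075 [-0.068  -0.0668  2.037  -0.0066  1.2119  1.8094] [-0.0408 -0.0034 -0.9992]
0.0 [0.4889 0.0396 0.0484] [[318.978  249.9026]]
0.026 [0.4882 0.0399 0.0744] [[319.5054 279.7948]]
```

>>> step_arm --pt "0 0.0 0 -0.0015 0"

```text
t: 15.62
tool_pos: [0.4891, 0.0393, 0.0577]
tool_rot: [3.095, -0.474, -0.062]
contact_force: [-2.2, -1.3, 8.8]
opening: 0.0312
```

```bash
python3 look.py w22;python3 rel.py w13 w22 .4379 -.353 0 .026
```

```text
15.625 [0.4891 0.0393 0.0577] yaw of tool y 162.59066789603665 [-2.1898 -1.2862  8.8287] 0.0311993902939152 [-0.068  -0.0644  2.0369 -0.0067  1.2092  1.8094] [-0.0404 -0.0035 -0.9992]
0.0 [0.4893 0.0395 0.0473] [[318.9782 249.9031]]
0.026 [0.4885 0.0399 0.0733] [[319.5055 279.7953]]
```

View pics/w22.png

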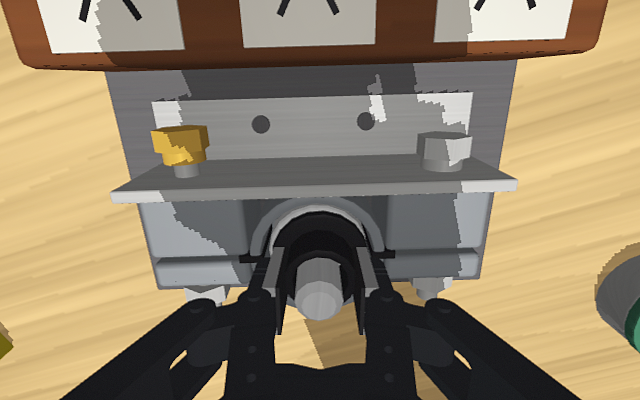

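>>> step_arm --pt "0.6 0 0 0 0" --pt "0.6 0 0 0 0" --pt "0.6 0 0 0.025 0" --pt "0.6 0 0 0.03 0"

```text
t: 16.18
tool_pos: [0.4873, 0.0394, 0.1118]
tool_rot: [3.095, -0.474, -0.07]
contact_force: [0.3, 0.3, -0.9]
opening: 0.0514
```

```bash
python3 look.py w23
```

```text
16.175 [0.4873 0.0394 0.1118] yaw of tool y 162.59146483698336 [ 0.2555  0.3323 -0.8682] 0.05144133971392064 [-0.0682 -0.14    2.0064 -0.0065  1.3204  1.8086] [-0.0454 -0.0032 -0.999 ]
```

View pics/w23.png

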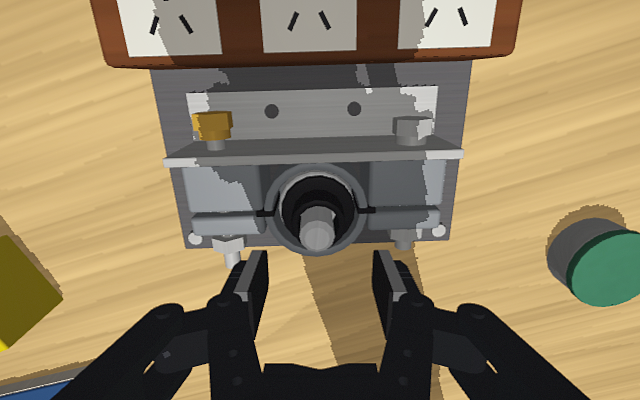

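>>> step_arm --pt "0.7 0.01 -0.03 0.01 0" --pt "0.7 0.017 -0.05 0 0" --pt "0.7 0.017 -0.05 0 0" --pt "0.7 0.017 -0.05 0 0" --pt "0.7 0.016 -0.045 0 0" --pt "0.7 0.01 -0.025 -0.01 0" --pt "0.7 0.003 -0.01 -0.005 0"

```text
t: 17.1
tool_pos: [0.5837, -0.2288, 0.1124]
tool_rot: [3.096, -0.47, -0.045]
contact_force: [-0.6, -0.2, 0.3]
opening: 0.0598
```

```bash
python3 look.py w24 disc_mid
```

```text
17.1 [ 0.5837 -0.2288  0.1124] yaw of tool y 162.76165517721162 [-0.5934 -0.1782  0.2994] 0.05976133234820444 [-0.4838  0.1719  1.6893 -0.0192  1.3048  1.3933] [-0.0301 -0.0051 -0.9995]
disc_mid [(0.7, [294, 158, 351, 217])]
```

View pics/w24.png

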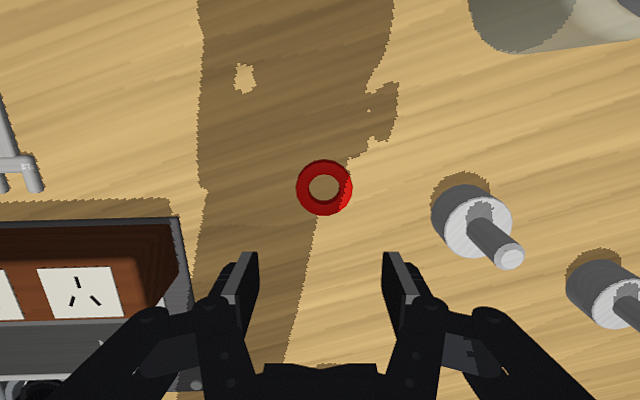

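```bash
python3 pt.py w24 324,189,.012 324,186,.006
python3 - <<'E'
import cv2
a=cv2.imread('pics/w24.png')[150:225,285:360]; cv2.imwrite('pics/w24z.png',cv2.resize(a,None,fx=6,fy=6,interpolation=cv2.INTER_CUBIC))
E
```

```text
324,189,.012 [ 0.5868 -0.2346  0.012 ] rel TCP [ 0.0031 -0.0059 -0.1004]
324,186,.006 [ 0.5873 -0.2349  0.006 ] rel TCP [ 0.0036 -0.0062 -0.1064]
```

View pics/w24z.png

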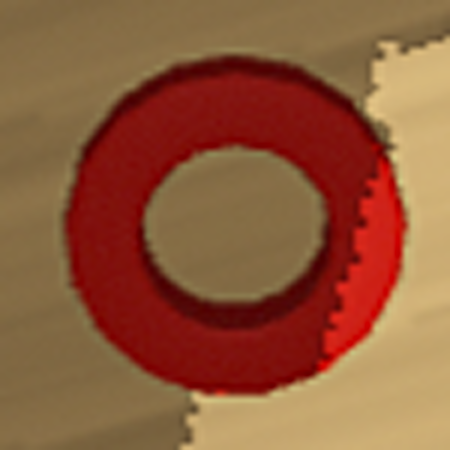

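>>> step_arm --pt "0.7 0.003 -0.006 -0.035 0" --pt "0.7 0 0 -0.035 0" --pt "0.7 0 0 -0.018 0"

```text
t: 17.58
tool_pos: [0.5881, -0.2313, 0.026]
tool_rot: [3.096, -0.464, -0.037]
contact_force: [0.0, 0.2, -0.4]
opening: 0.0596
```

```bash
python3 look.py w25
```

```text
17.575 [ 0.5881 -0.2313  0.026 ] yaw of tool y 162.9680642145471 [ 0.0274  0.173  -0.4435] 0.05960174068040116 [-0.4845  0.2839  1.7183 -0.0192  1.1585  1.3915] [-0.025  -0.0067 -0.9997]
```

View pics/w25.png

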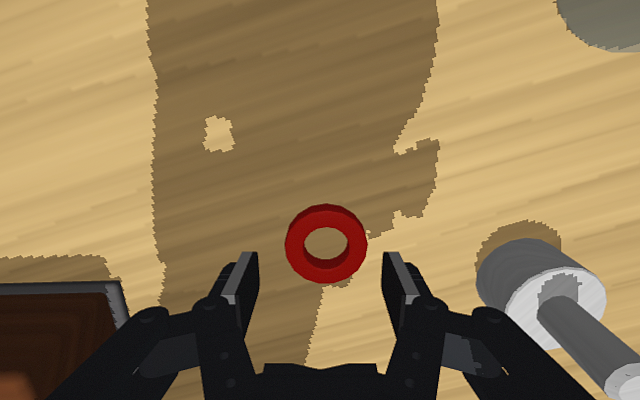

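```bash
python3 pt.py w25 326,246,.012
```

```text
326,246,.012 [ 0.5877 -0.2349  0.012 ] rel TCP [-0.0004 -0.0036 -0.014 ]
```

>>> step_arm --pt "0.7 -0.0005 -0.0035 -0.012 0" --pt "0.7 0 0 -0.008 0"

```text
t: 17.88
tool_pos: [0.5876, -0.234, 0.0049]
tool_rot: [3.097, -0.462, -0.037]
contact_force: [-0.1, -0.5, -0.1]
opening: 0.0596
```

```bash
python3 look.py w26
```

```text
17.875 [ 0.5876 -0.234   0.0049] yaw of tool y 163.0416562473646 [-0.1049 -0.4642 -0.1377] 0.05958309175780382 [-0.4887  0.3144  1.7216 -0.0196  1.1245  1.3868] [-0.025  -0.0067 -0.9997]
```

View pics/w26.png

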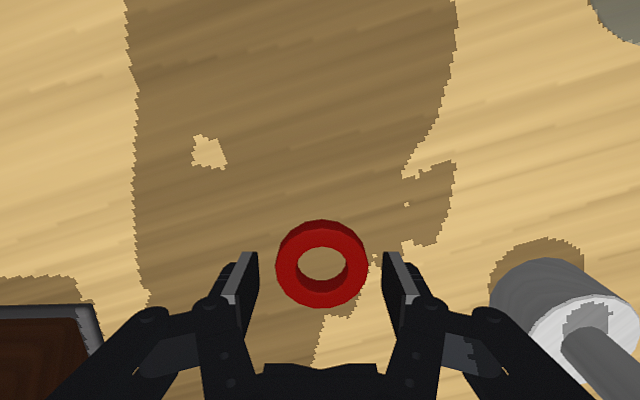

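>>> step_arm --pt "0.7 0 -0.0005 -0.005 0" --pt "0 0 0 0 0" --pt "0 0 0 0 0" --pt "0 0 0 0 0" --newtons 40

```text
t: 18.42
tool_pos: [0.5887, -0.2351, 0.001]
tool_rot: [3.096, -0.462, -0.034]
contact_force: [0.2, -0.3, -0.3]
opening: 0.0443
```

```bash
python3 look.py w27
```

```text
18.425 [ 0.5887 -0.2351  0.001 ] yaw of tool y 163.02317075506573 [ 0.2303 -0.3451 -0.2594] 0.04426475663348453 [-0.4895  0.3216  1.7205 -0.0195  1.1162  1.3864] [-0.0229 -0.0077 -0.9997]
```

View pics/w27.png

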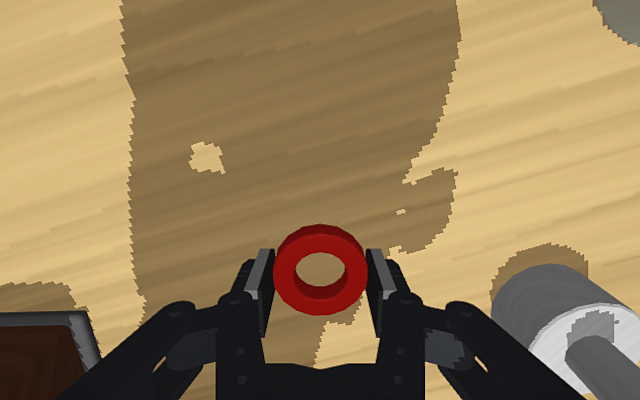

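>>> step_arm --pt "0 0 0 0.015 0" --pt "0 0 0 0.035 0" --pt "0 0 0 0.045 0" --pt "0 -0.008 0.02 0.02 0" --pt "0 -0.015 0.04 0 0" --pt "0 -0.017 0.05 0 0" --pt "0 -0.017 0.05 0 0" --pt "0 -0.017 0.045 0 0" --pt "0 -0.012 0.03 0 0" --pt "0 -0.005 0.015 0 0"

```text
t: 19.73
tool_pos: [0.4977, 0.0196, 0.1325]
tool_rot: [3.094, -0.467, -0.007]
contact_force: [0.1, -0.0, -1.1]
opening: 0.044
```

```bash
python3 pt.py w27 320.5,273,.012;  python3 look.py w28; python3 rel.py w27 w28 .5877 -.2350 0 .012
```

```text
320.5,273,.012 [ 0.5884 -0.2352  0.012 ] rel TCP [-0.0003 -0.0001  0.011 ]
19.725 [0.4977 0.0196 0.1325] yaw of tool y 162.8289089892314 [ 0.1022 -0.0057 -1.1199] 0.04401260970714463 [-0.1033 -0.1685  1.9941 -0.0126  1.3214  1.7704] [-0.0066 -0.0116 -0.9999]
0.0 [0.4968 0.0197 0.1316] [[320.1177 261.1659]]
0.012 [0.4966 0.0198 0.1435] [[320.4862 274.3347]]
```

View pics/w28.png

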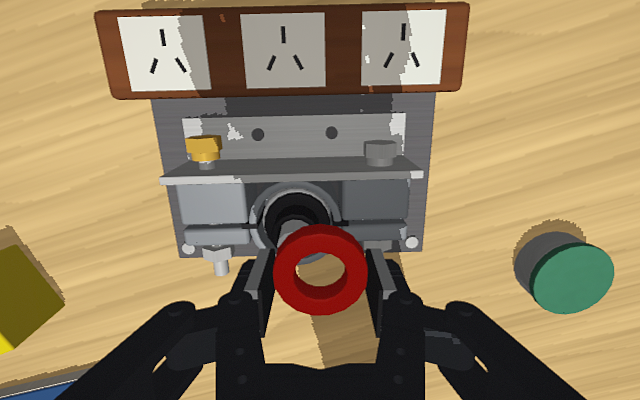

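>>> step_arm --pt "0 -0.0045 0.014 -0.01 0" --pt "0 -0.002 0.003 -0.008 0"

```text
t: 20.02
tool_pos: [0.492, 0.0375, 0.1149]
tool_rot: [3.095, -0.468, -0.004]
contact_force: [-0.5, -0.7, -1.1]
opening: 0.0444
```

```bash
python3 look.py w29; python3 rel.py w27 w29 .5880 -.2350 0 .012
```

```text
20.025 [0.492  0.0375 0.1149] yaw of tool y 162.78915847037044 [-0.4549 -0.6929 -1.0803] 0.04440341492692511 [-0.0685 -0.1614  2.0194 -0.0118  1.2871  1.8061] [-0.0043 -0.0111 -0.9999]
0.0 [0.4914 0.0376 0.1139] [[319.9474 260.6755]]
0.012 [0.4911 0.0376 0.1259] [[320.3035 273.8161]]
```

View pics/w29.png

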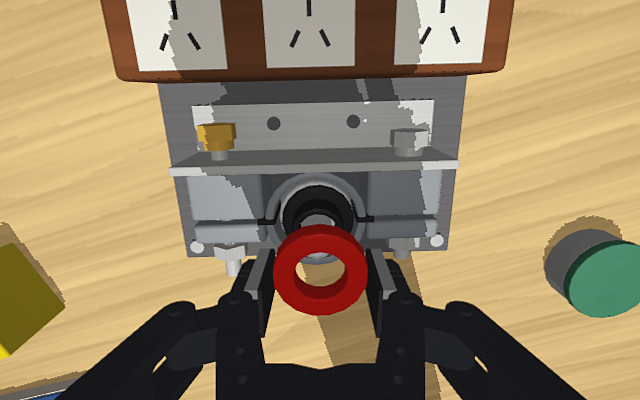

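>>> step_arm --pt "0 -0.0008 0.0015 -0.013 0"

```text
t: 20.2
tool_pos: [0.4914, 0.0384, 0.1007]
tool_rot: [3.094, -0.47, -0.004]
contact_force: [0.2, 0.3, -1.1]
opening: 0.0442
```

```bash
python3 look.py w30; python3 rel.py w27 w30 .5880 -.2350 0 .012
cat > ov.py <<'E'
import pickle,sys;from h import *
ref,cur,cx,cy,rh=sys.argv[1],sys.argv[2],*map(float,sys.argv[3:6])
o,p=pickle.load(open(cur+'.pkl','rb'));K=p["camera_matrix"];R,t=campose(p,o)
im=cv2.resize(p["color"][180:340,240:400][:,:,::-1],None,fx=4,fy=4,interpolation=cv2.INTER_CUBIC)
o13,_=pickle.load(open(ref+'.pkl','rb'));R4=Ro.from_rotvec(o13["tool_rot"]).as_matrix();R5=Ro.from_rotvec(o["tool_rot"]).as_matrix()
a=np.linspace(0,6.283,60)
def ring(c,r,h): return np.c_[c[0]+r*np.cos(a),c[1]+r*np.sin(a),0*a+h]
def held(X): return (X-o13["tool_pos"])@(R5@R4.T).T+o["tool_pos"]
def draw(X,col):
    q=((proj(K,R,t,X)-[240,180]+.5)*4-.5).round().astype(int); cv2.polylines(im,[q.reshape(-1,1,2)],True,col,1)
draw(ring((.4905,.0395),.01,.092),(0,255,0))
draw(held(ring((cx,cy),.0125,rh)),(255,0,0));draw(held(ring((cx,cy),.0125,0)),(255,0,255))
cv2.imwrite(f'pics/{cur}o.png',im)
E
python3 ov.py w27 w30 .588 -.235 .012
```

```text
20.2 [0.4914 0.0384 0.1007] yaw of tool y 162.73906445150988 [ 0.2184  0.3441 -1.1432] 0.044162287003899806 [-0.0665 -0.1449  2.0303 -0.0122  1.2599  1.8093] [-0.0045 -0.0113 -0.9999]
0.0 [0.4907 0.0385 0.0997] [[319.9459 260.6753]]
0.012 [0.4905 0.0386 0.1117] [[320.3019 273.8159]]
```

View pics/w30o.png

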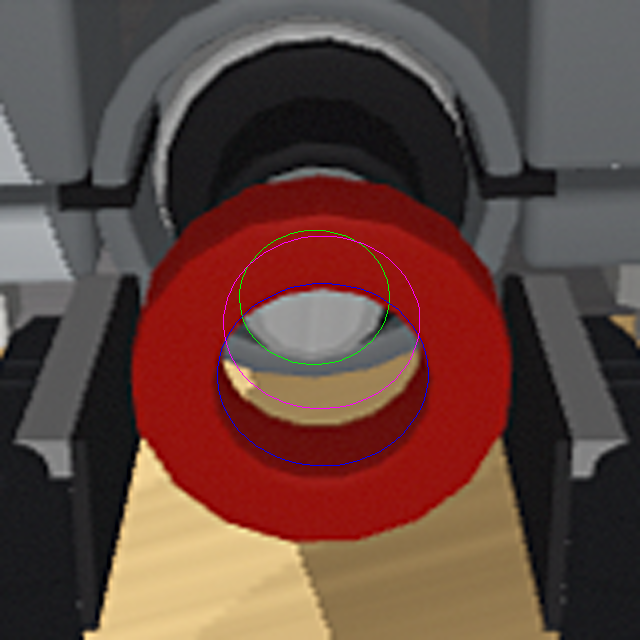

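>>> step_arm --pt "0 0.002 0.0008 -0.003 0"

```text
t: 20.38
tool_pos: [0.4908, 0.0392, 0.0937]
tool_rot: [3.094, -0.471, -0.015]
contact_force: [0.1, -0.2, -0.7]
opening: 0.0441
```

```bash
python3 look.py w31; python3 rel.py w27 w31 .5861 -.2350 0 .012; python3 ov.py w27 w31 .5861 -.235 .012
```

```text
20.375 [0.4908 0.0392 0.0937] yaw of tool y 162.70381299577355 [ 0.059  -0.2478 -0.7053] 0.04412744629278593 [-0.0651 -0.1321  2.0317 -0.0121  1.2525  1.8115] [-0.0112 -0.0108 -0.9999]
0.0 [0.4883 0.0393 0.0927] [[321.028  263.7794]]
0.012 [0.4881 0.0393 0.1047] [[321.4629 277.0974]]
```

View pics/w31o.png

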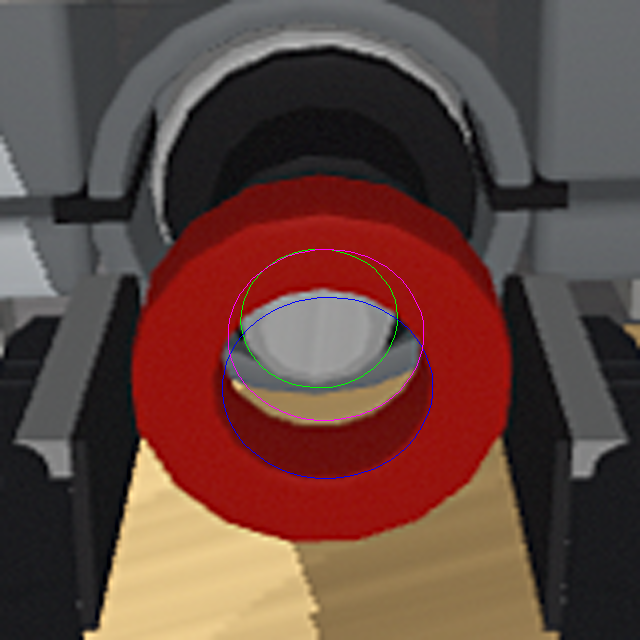

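>>> step_arm --pt "0 0.003 0 0.001 0"

```text
t: 20.55
tool_pos: [0.4937, 0.0391, 0.0939]
tool_rot: [3.093, -0.471, -0.017]
contact_force: [0.1, 1.5, -0.6]
opening: 0.0442
```

```bash
python3 look.py w32; python3 rel.py w27 w32 .5861 -.2345 0 .012; python3 ov.py w27 w32 .5861 -.2345 .012
```

```text
20.55 [0.4937 0.0391 0.0939] yaw of tool y 162.68689187950778 [ 0.0644  1.4853 -0.6197] 0.04415324755585479 [-0.0649 -0.1242  2.0241 -0.012   1.2534  1.8119] [-0.0125 -0.0107 -0.9999]
0.0 [0.4911 0.0397 0.0929] [[320.0907 264.0344]]
0.012 [0.491  0.0397 0.1049] [[320.4559 277.3676]]
```

View pics/w32o.png

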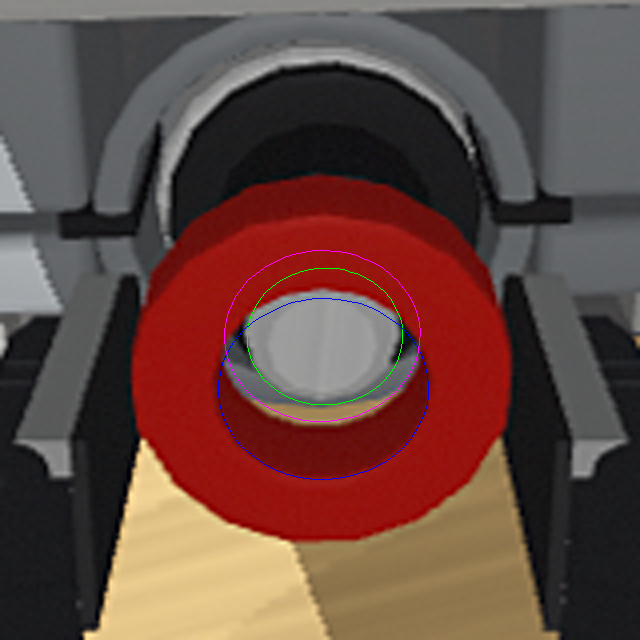

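>>> step_arm --pt "0 0.0005 0 -0.005 0"

```text
t: 20.72
tool_pos: [0.4956, 0.0389, 0.09]
tool_rot: [3.094, -0.471, -0.013]
contact_force: [-0.5, -0.4, 2.6]
opening: 0.0442
```

```bash
python3 look.py w33; python3 rel.py w27 w33 .5861 -.2345 0 .012; python3 ov.py w27 w33 .5861 -.2345 .012
```

```text
20.725 [0.4956 0.0389 0.09  ] yaw of tool y 162.67636110885454 [-0.5276 -0.3667  2.6426] 0.044224889765340246 [-0.065  -0.1159  2.0239 -0.0122  1.2427  1.8122] [-0.0098 -0.0109 -0.9999]
0.0 [0.493  0.0395 0.089 ] [[320.0919 264.0376]]
0.012 [0.4929 0.0395 0.101 ] [[320.4572 277.3709]]
```

View pics/w33o.png

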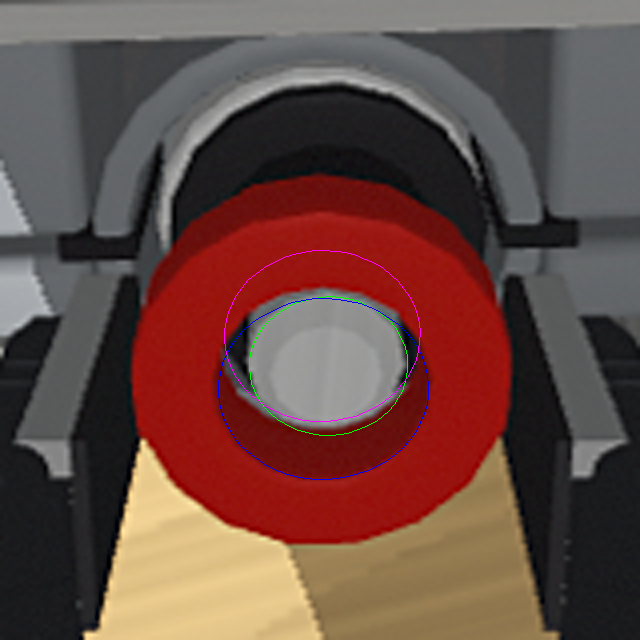

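>>> step_arm --pt "0 -0.0012 0.0002 -0.001 0"

```text
t: 20.9
tool_pos: [0.494, 0.0391, 0.0884]
tool_rot: [3.094, -0.471, -0.015]
contact_force: [-0.9, 0.3, -0.7]
opening: 0.044
```

```bash
python3 look.py w34; python3 rel.py w27 w34 .5861 -.2345 0 .012; python3 ov.py w27 w34 .5861 -.2345 .012
```

```text
20.9 [0.494  0.0391 0.0884] yaw of tool y 162.67518230060958 [-0.9389  0.282  -0.6729] 0.044006525534600306 [-0.0647 -0.1169  2.0278 -0.0121  1.2412  1.8124] [-0.0111 -0.0107 -0.9999]
0.0 [0.4914 0.0398 0.0874] [[320.0913 264.0359]]
0.012 [0.4913 0.0398 0.0994] [[320.4565 277.3692]]
```

View pics/w34o.png

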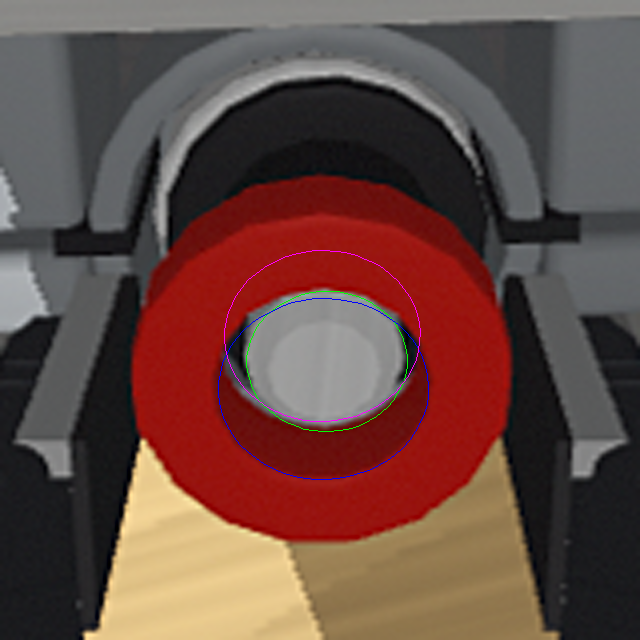

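Stem is inside the hole and there's almost no force. Going down.

>>> step_arm --pt "0 -0.0004 0 -0.005 0" --pt "0 0 0 -0.003 0"

```text
t: 21.2
tool_pos: [0.4931, 0.0392, 0.0795]
tool_rot: [3.094, -0.471, -0.015]
contact_force: [0.1, -0.3, 0.9]
opening: 0.044
```

```bash
python3 look.py w35; python3 rel.py w27 w35 .5861 -.2345 0 .012; python3 ov.py w27 w35 .5861 -.2345 .012
```

```text
21.2 [0.4931 0.0392 0.0795] yaw of tool y 162.68776654685738 [ 0.0834 -0.334   0.8722] 0.04395102958592997 [-0.0646 -0.1067  2.0349 -0.0122  1.2239  1.8126] [-0.0112 -0.0108 -0.9999]
0.0 [0.4905 0.0399 0.0785] [[320.0912 264.0358]]
0.012 [0.4904 0.0399 0.0905] [[320.4565 277.3691]]
```

View pics/w35o.png

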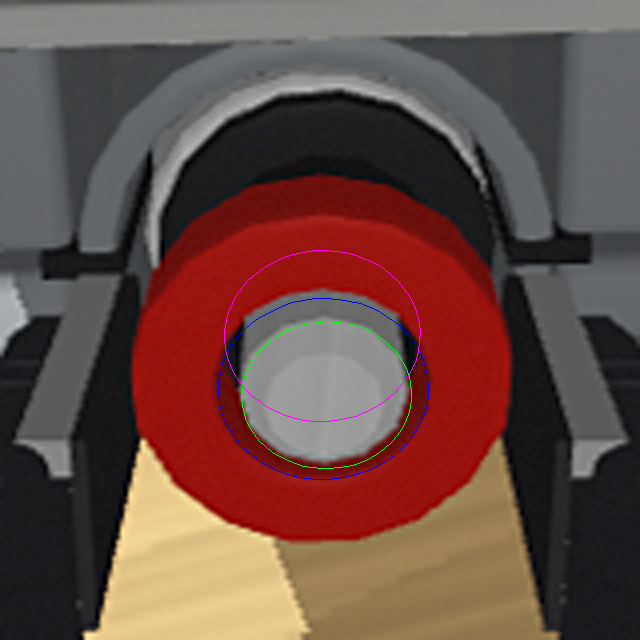

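>>> step_arm --pt "0 0 0 -0.003 0"

```text
t: 21.38
tool_pos: [0.493, 0.0392, 0.0761]
tool_rot: [3.094, -0.471, -0.015]
contact_force: [0.8, -0.0, 0.0]
opening: 0.0441
```

```bash
python3 look.py w36; python3 rel.py w27 w36 .5861 -.2345 0 .012; python3 ov.py w27 w36 .5861 -.2345 .012
```

```text
21.375 [0.493  0.0392 0.0761] yaw of tool y 162.6842001636424 [ 0.8284 -0.0014  0.0342] 0.04405336742557947 [-0.0647 -0.1019  2.0368 -0.0122  1.2174  1.8127] [-0.0115 -0.0108 -0.9999]
0.0 [0.4904 0.0398 0.0751] [[320.0911 264.0356]]
0.012 [0.4903 0.0399 0.0871] [[320.4564 277.3688]]
```

View pics/w36o.png

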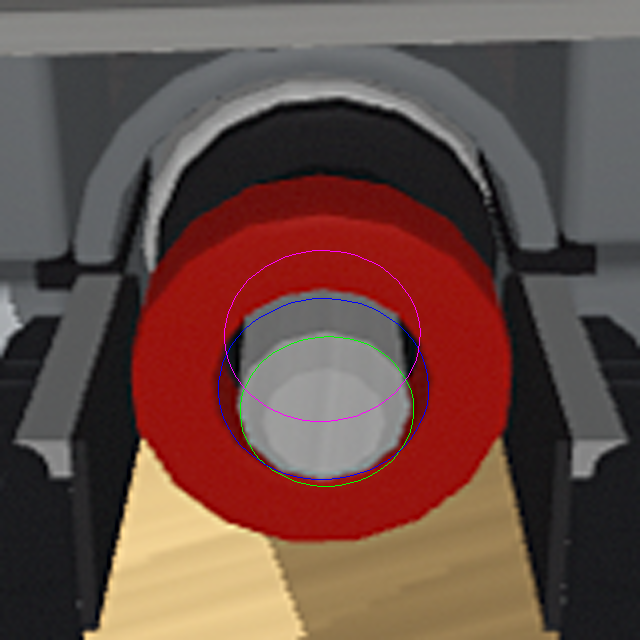

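>>> step_arm --pt "0 -0.001 0 -0.0015 0"

```text
t: 21.55
tool_pos: [0.4919, 0.0392, 0.0741]
tool_rot: [3.093, -0.471, -0.016]
contact_force: [1.3, 0.1, 6.0]
opening: 0.0442
```

```bash
python3 look.py w37; python3 rel.py w27 w37 .5861 -.2345 0 .012
```

```text
21.55 [0.4919 0.0392 0.0741] yaw of tool y 162.6832467727323 [1.2817 0.1258 5.9914] 0.04418343135243226 [-0.0649 -0.1017  2.0404 -0.0123  1.2139  1.8126] [-0.0117 -0.0107 -0.9999]
0.0 [0.4893 0.0398 0.0731] [[320.091  264.0352]]
0.012 [0.4892 0.0399 0.0851] [[320.4562 277.3685]]
```

>>> step_arm --pt "0.65 0 0 0 0" --pt "0.65 0 0 0 0" --pt "0.65 0 0 0.02 0" --pt "0.65 0 0 0.035 0"

```text
t: 22.1
tool_pos: [0.489, 0.0393, 0.1268]
tool_rot: [3.093, -0.471, -0.028]
contact_force: [-0.1, 0.3, 0.6]
opening: 0.0557
```

```bash
python3 look.py w38 bolt_head
```

```text
22.1 [0.489  0.0393 0.1268] yaw of tool y 162.6840971433647 [-0.1396  0.3175  0.6447] 0.05571818058258056 [-0.0649 -0.172   2.0075 -0.0118  1.325   1.8112] [-0.0195 -0.0102 -0.9998]
bolt_head [(0.6, [202, 112, 239, 144])]
```

View pics/w38.png

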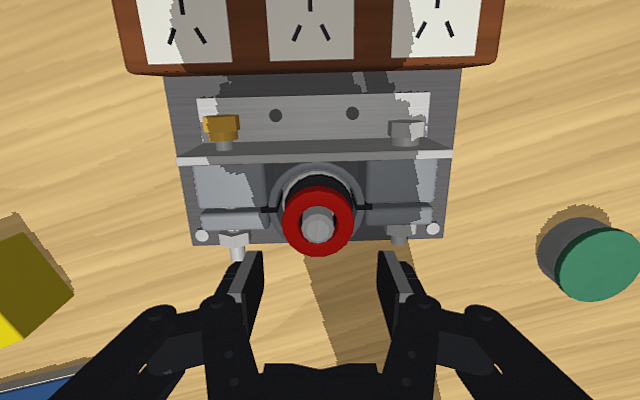

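>>> step_arm --pt "0.6 0.02 0.01 0 1" --pt "0.6 0.035 0.02 0 0.6" --pt "0.6 0.018 0.012 -0.005 0" --pt "0.6 0.003 0.002 -0.005 0"

```text
t: 22.7
tool_pos: [0.5705, 0.084, 0.1201]
tool_rot: [3.1, -0.428, -0.009]
contact_force: [0.3, -0.1, -0.3]
opening: 0.0511
```

```bash
python3 look.py w39 bolt_head
```

```text
22.7 [0.5705 0.084  0.1201] yaw of tool y 164.28181311451576 [ 0.3026 -0.0524 -0.3172] 0.05108253958851161 [ 0.0227  0.039   1.8189 -0.0119  1.2915  1.8712] [-0.0076 -0.0116 -0.9999]
bolt_head [(0.66, [302, 203, 334, 232]), (0.48, [416, 282, 443, 309])]
```

View pics/w39.png

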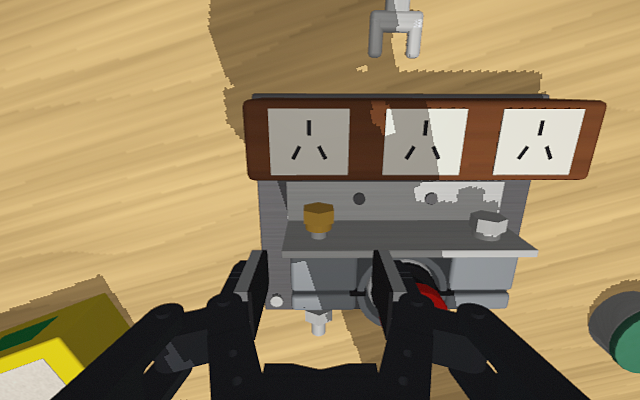

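```bash
cat > bolt.py <<'E'
import pickle,sys;from h import *
cur,mx,my,yaw=sys.argv[1],*map(float,sys.argv[2:5]);pushes=list(map(float,sys.argv[5:]))
o,p=pickle.load(open(cur+'.pkl','rb'));K=p["camera_matrix"];R,t=campose(p,o)
ox,oy=240,160
im=cv2.resize(p["color"][oy:oy+130,ox:ox+190][:,:,::-1],None,fx=4,fy=4,interpolation=cv2.INTER_CUBIC)
c,s=np.cos(np.radians(yaw)),np.sin(np.radians(yaw))
def W(X): X=np.atleast_2d(X)/1000.; return np.c_[mx+c*X[:,0]-s*X[:,1],my+s*X[:,0]+c*X[:,1],X[:,2]]
def draw(X,col,cl=True):
    q=((proj(K,R,t,W(X))-[ox,oy]+.5)*4-.5).round().astype(int); cv2.polylines(im,[q.reshape(-1,1,2)],cl,col,1)
for x in(36,42): draw([(x,-90,64),(x,90,64)],(255,255,0),False)
draw([(92,-110,66),(92,110,66)],(255,255,0),False)
a=np.radians(30+60*np.arange(6));cols=[(0,255,0),(255,0,255),(255,0,0)]
for k,u in enumerate(pushes):
    for x in(53+u-5,53+u+5): draw([(x,64+12.7*np.cos(b),40+12.7*np.sin(b)) for b in a],cols[k])
cv2.imwrite(f'pics/{cur}b.png',im)
E
python3 bolt.py w39 .4895 .0408 -15.7 6 11
```

```text
(no output)
```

View pics/w39b.png

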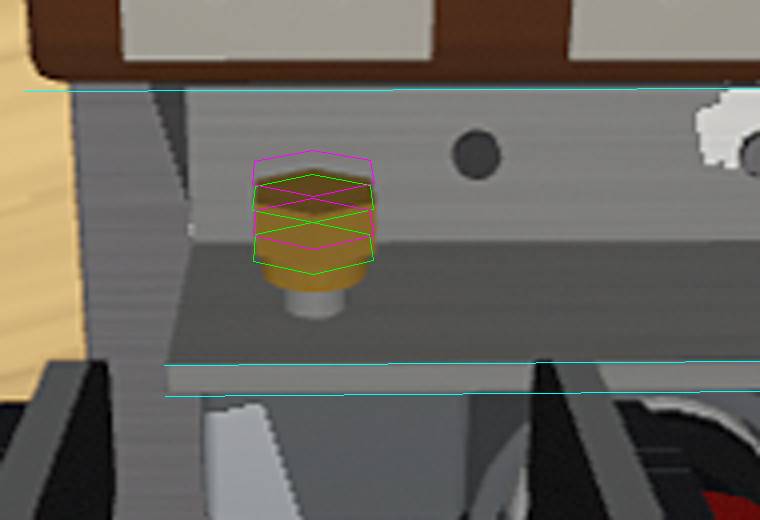

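>>> step_arm --pt "0.6 -0.001 0.001 -0.02 0" --pt "0.6 0 0 -0.025 0" --pt "0.6 0 0 -0.015 0"

```text
t: 23.18
tool_pos: [0.5662, 0.0834, 0.0564]
tool_rot: [3.099, -0.431, -0.012]
contact_force: [0.7, -0.3, -0.0]
opening: 0.0511
```

```bash
cat > mod.py <<'E'
import pickle,sys;from h import *
o,p=pickle.load(open(sys.argv[1]+'.pkl','rb'));c,s=np.cos(np.radians(-15.7)),np.sin(np.radians(-15.7))
R=Ro.from_rotvec(o["tool_rot"]).as_matrix()
for b in(0,.019):
  d=o["tool_pos"]-b*R[:,2];x,y=d[0]-.4895,d[1]-.0408;print("module mm, back",b,np.round([1e3*(c*x+s*y),1e3*(-s*x+c*y),1e3*d[2]],1))
E
python3 look.py w40; python3 mod.py w40;python3 bolt.py w40 .4895 .0408 -15.7 7
```

```text
23.175 [0.5662 0.0834 0.0564] yaw of tool y 164.1816365035963 [ 0.7445 -0.278  -0.0051] 0.05108349052787132 [ 0.0221  0.1087  1.8627 -0.0128  1.1796  1.874 ] [-0.0092 -0.012  -0.9999]
module mm, back 0 [62.3 61.8 56.4]
module mm, back 0.019 [62.4 62.1 75.4]
```

View pics/w40b.png

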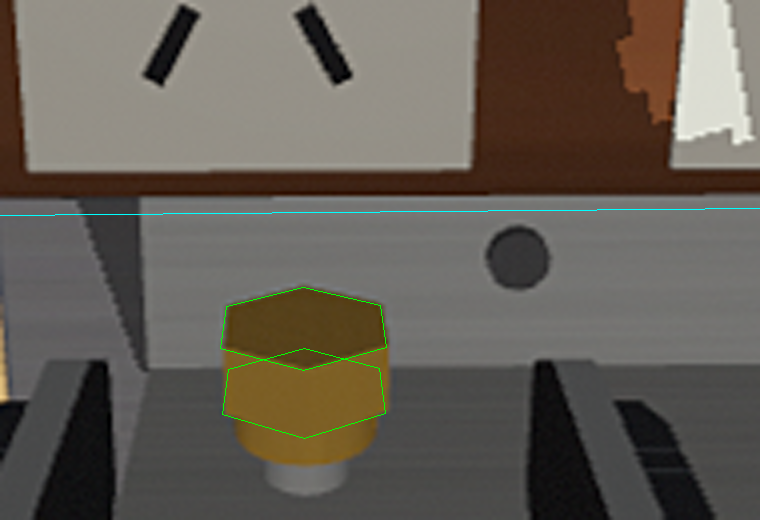

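View pics/w40.png

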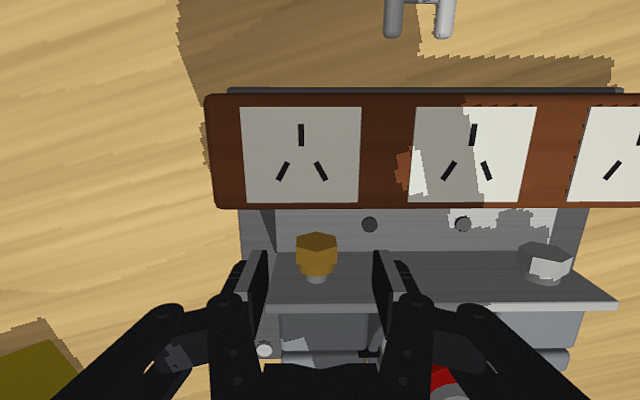

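>>> step_arm --pt "0.6 0.003 0.0015 -0.014 0" --pt "0.6 0.001 0 -0.012 0"

```text
t: 23.48
tool_pos: [0.5693, 0.0847, 0.0276]
tool_rot: [3.098, -0.431, -0.014]
contact_force: [-0.0, -0.6, 0.5]
opening: 0.0515
```

```bash
python3 look.py w41; python3 mod.py w41;python3 bolt.py w41 .4895 .0408 -15.7 7
```

```text
23.475 [0.5693 0.0847 0.0276] yaw of tool y 164.1555498440855 [-0.0223 -0.5746  0.483 ] 0.0514533459168137 [ 0.0243  0.1582  1.8636 -0.0131  1.131   1.8773] [-0.0109 -0.0121 -0.9999]
module mm, back 0 [65.  63.9 27.6]
module mm, back 0.019 [65.1 64.2 46.6]
```

View pics/w41.png

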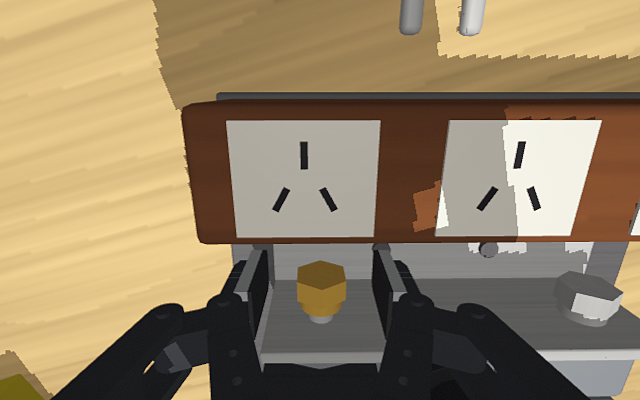

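>>> step_arm --pt "0.6 0 0 -0.0055 0" --pt "0 0 0 0 0" --pt "0 0 0 0 0" --pt "0 0 0 0 0" --pt "0 0 0 0 0" --newtons 70

```text
t: 24.15
tool_pos: [0.5692, 0.0843, 0.0211]
tool_rot: [3.097, -0.431, -0.016]
contact_force: [0.7, 0.2, -2.0]
opening: 0.0203
```

```bash
python3 look.py w42; python3 mod.py w42
```

```text
24.15 [0.5692 0.0843 0.0211] yaw of tool y 164.16740639897372 [ 0.7121  0.2063 -1.9573] 0.020296980943084016 [ 0.0239  0.1682  1.8652 -0.0142  1.1204  1.8774] [-0.0119 -0.0131 -0.9998]
module mm, back 0 [65.  63.4 21.1]
module mm, back 0.019 [65.1 63.7 40.1]
```

View pics/w42.png

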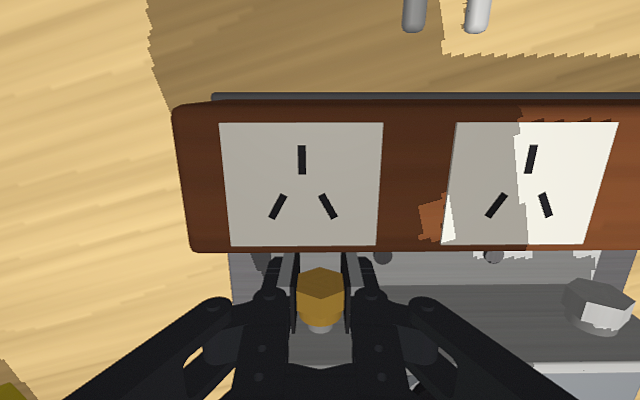

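>>> step_arm --pt "0 -0.003 0.0008 0 0" --newtons 90

```text
t: 24.32
tool_pos: [0.5667, 0.085, 0.0212]
tool_rot: [3.097, -0.431, -0.014]
contact_force: [2.6, -0.5, -3.4]
opening: 0.0196
```

```bash
python3 look.py w43; python3 mod.py w43
```

```text
24.325 [0.5667 0.085  0.0212] yaw of tool y 164.1625742042112 [ 2.5626 -0.5309 -3.449 ] 0.019610939284476225 [ 0.0254  0.1622  1.8719 -0.0143  1.1185  1.879 ] [-0.0106 -0.0132 -0.9999]
module mm, back 0 [62.3 63.4 21.2]
module mm, back 0.019 [62.4 63.7 40.2]
```

>>> step_arm --pt "0 -0.003 0.0008 0 0"

```text
t: 24.5
tool_pos: [0.5633, 0.0859, 0.0212]
tool_rot: [3.097, -0.431, -0.013]
contact_force: [1.9, -1.0, -2.7]
opening: 0.0198
```

```bash
python3 look.py w44; python3 mod.py w44
```

```text
24.5 [0.5633 0.0859 0.0212] yaw of tool y 164.1673400898323 [ 1.9016 -1.0228 -2.7122] 0.019777761407782535 [ 0.0272  0.1553  1.8797 -0.0143  1.1175  1.8807] [-0.0105 -0.0131 -0.9999]
module mm, back 0 [58.8 63.4 21.2]
module mm, back 0.019 [59.  63.7 40.2]
```

View pics/w44.png

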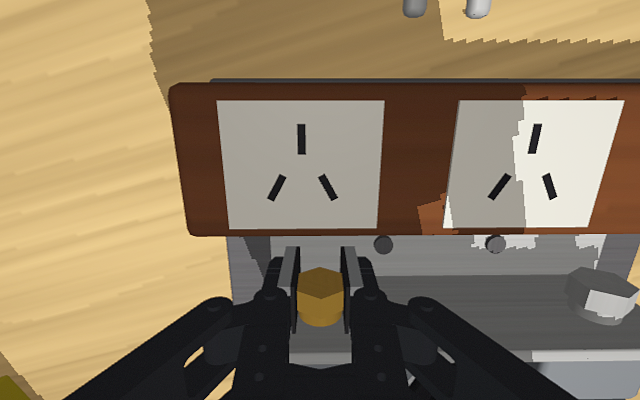

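>>> step_arm --pt "0 -0.0015 0.0004 0 0"

```text
t: 24.68
tool_pos: [0.5622, 0.0862, 0.0212]
tool_rot: [3.097, -0.43, -0.01]
contact_force: [8.2, -1.8, -8.8]
opening: 0.0202
```

```bash
python3 look.py w45; python3 mod.py w45
```

```text
24.675 [0.5622 0.0862 0.0212] yaw of tool y 164.18326204410283 [ 8.1991 -1.8073 -8.7624] 0.020235808287876186 [ 0.028   0.1517  1.8836 -0.015   1.1149  1.8816] [-0.0082 -0.0137 -0.9999]
module mm, back 0 [57.7 63.4 21.2]
module mm, back 0.019 [57.8 63.7 40.2]
```

>>> step_arm --pt "0 -0.0015 0.0004 -0.0005 0"

```text
t: 24.85
tool_pos: [0.5623, 0.0862, 0.0212]
tool_rot: [3.097, -0.43, -0.002]
contact_force: [6.5, -2.9, -5.0]
opening: 0.0201
```

```bash
python3 look.py w46 bolt_head; python3 mod.py w46; python3 bolt.py w46 .4895 .0408 -15.7 0
```

```text
24.85 [0.5623 0.0862 0.0212] yaw of tool y 164.18139884550473 [ 6.4985 -2.9208 -4.9788] 0.020146354768875455 [ 0.0285  0.1493  1.8864 -0.016   1.1099  1.8825] [-0.0036 -0.0144 -0.9999]
bolt_head [(0.67, [294, 266, 342, 326])]
module mm, back 0 [57.8 63.4 21.2]
module mm, back 0.019 [57.8 63.7 40.2]
```

View pics/w46b.png

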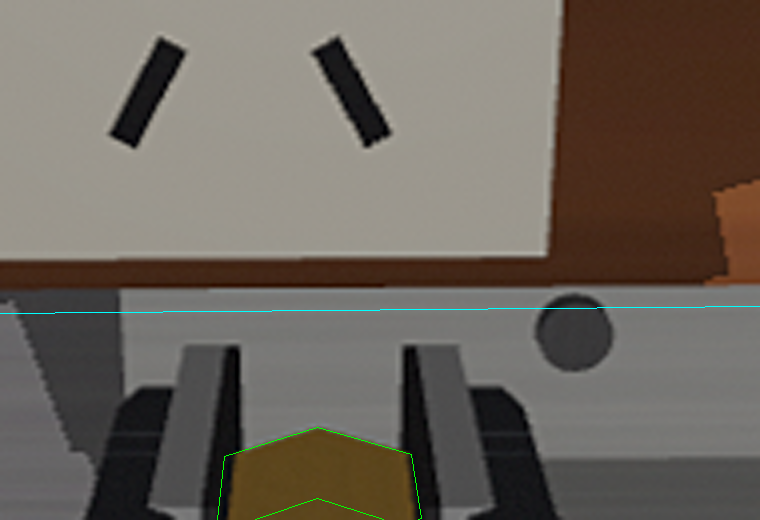

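>>> step_arm --pt "0 -0.002 0.0006 0 0" --pt "0 -0.002 0.0006 0 0" --newtons 100

```text
t: 25.2
tool_pos: [0.5625, 0.0862, 0.0214]
tool_rot: [3.097, -0.43, 0.017]
contact_force: [11.5, -2.9, -11.5]
opening: 0.0197
```

```bash
python3 look.py w47; python3 mod.py w47
python3 - <<'E'
from station import ctrl
from h import *
a=[]
for n in("scene","side"):
  p=ctrl.get_image(n); c=p["color"][:,:,::-1]
  c=c[130:230,300:400] if n=="scene" else c[130:230,250:350]
  a.append(cv2.resize(c,(400,400),interpolation=cv2.INTER_CUBIC)); cv2.imwrite(f'pics/{n}48.png',p["color"][:,:,::-1])
cv2.imwrite('pics/ss48.png',np.hstack(a))
o=ctrl.get_obs();print(o["contact_force"],o["opening"],o["tool_pos"],o["wrist_torque"])
E
```

```text
25.2 [0.5625 0.0862 0.0214] yaw of tool y 164.17209344279428 [ 11.477   -2.9378 -11.543 ] 0.01967198249523329 [ 0.0296  0.1424  1.8939 -0.0187  1.0975  1.885 ] [ 0.0084 -0.0164 -0.9998]
module mm, back 0 [58.  63.5 21.4]
module mm, back 0.019 [57.7 63.7 40.4]
[ 10.23638454  -1.81067168 -10.53950909] 0.019656034969020908 [0.5624856  0.08620928 0.02136872] [-0.3610537  -1.49831554  0.05047104]
```

View pics/ss48.png

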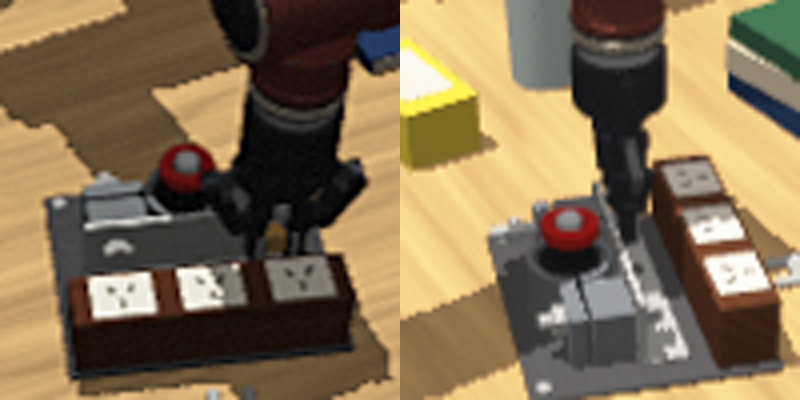

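View pics/scene48.png

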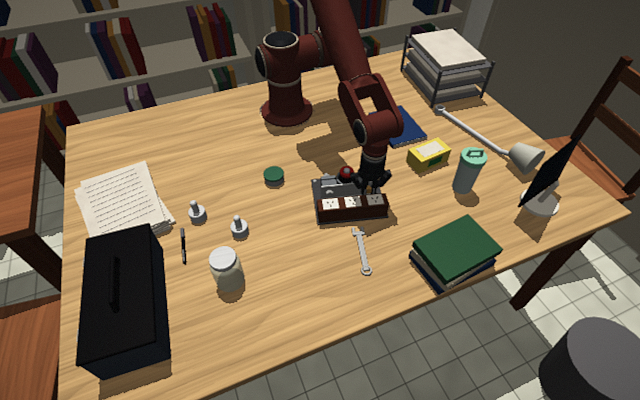

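View pics/w47.png

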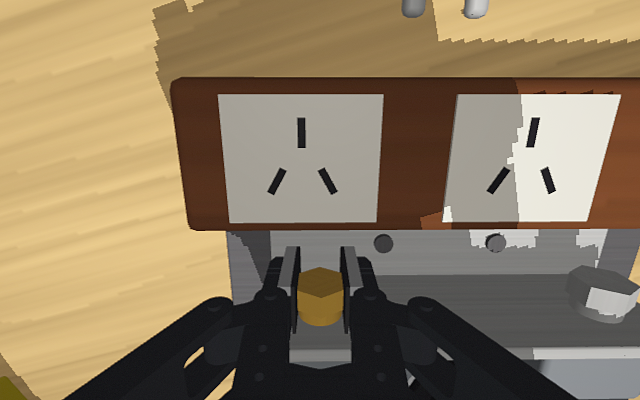

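The overview shows the stack standing and the bystanders where they were. The wrist view shows the brass head clamped between the pads at about (320,295). Handing in.

Run:
```python
from station import ctrl
print(ctrl.finish_job());
```

```text
the job is handed in; nothing more can be done
None
```

The job was handed in at about 25 s of the 69 s allowed. The stack is in the pocket, and the arm is holding the loose bolt's head pushed home.

- **Stack:** I placed the leftmost hub on the pocket floor, the flanged spacer over its stem, and the red disc on top. Each was pressed until it touched (about 23, 9 and 6 N). The last pictures show all three standing in the clamp with the stem showing above the disc.
- **Bolt:** I gripped the upright flats of the brass head and pushed it in about 7 mm, until the tool stopped moving and the push rose to about 10 N. The head's image then matched the drawn "pushed home" position. It is held with 100 N, and the fingers read 19.7 mm across the 22 mm head; they read about 2 mm low on every part I gripped.
- **Bystanders:** In the last overview they all look where they were, but I judged that by eye and did not measure it.
- **What disagreed:**
  - The tool tilted slowly, by up to about 4°, as rows went by. I cancelled this by turning the wrist half a turn partway through, and it ended within about 1° of upright.
  - Positions from the two camera directions differed by 1–2 mm.
  - The disc sat about 2 mm from where I first measured it in the grip, so I corrected that over several small moves before lowering it.
  - A downward pull of about 10 N stayed on the tool while it held the bolt, well under the limits.

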